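Gauge the flanged sleeves and sort them

ROBOT

A 6-joint arm with a two-finger parallel gripper is mounted at the origin on the work surface. World frame = base frame: x ahead of the robot, y to its left, z up, the work surface at z = 0. Lengths are in m, angles in degrees, forces in N, time in s.
With the tool pointing down it reaches from about 0.4 to 0.825 m from the base axis. Payload 7 kg.
Tool frame: the origin (TCP) lies between the finger pads; the fingertips stand 22 mm ahead of it and the grasp point (between the pads) lies 3 mm ahead of it; z points along the fingers, y is the line along which they close (so a half turn about z gives the same grasp; the last joint's range is limited). The gripper opens to 88 mm and grips with 3 to 60 N. Pads are 19 mm wide; open, the fingers measure 130 mm over their backs; the gripper's body (78 mm by 193 mm) begins 47 mm behind the grasp point.
Start: joints at [86.923, 20.546, 0.682, 0, -70.136, -16.507], TCP at [0.226, 0.636, 0.249] pointing down, gripper open.
Joint ranges: [-176.03, 176.03], [-82.01, 121.73], [-58.28, 71.71], [-173.87, 95.51], [-174.79, -0.11], [-173.66, 173.66]. Speed limits (degrees/s): [136.94, 136.94, 172.46, 180, 180, 180].

INTERFACE

Orientations are given as [roll, pitch, yaw] about the fixed x, y, z axes, in that order (R = Rz(yaw) Ry(pitch) Rx(roll)).
In Python, from plant import r, vision gives the robot as it stands.
- The arm moves only by the shell command python3 -m pendant 'ROWS' [FORCE]. ROWS is JSON, a list that holds one entry, the list of rows, each a list of 7 numbers: the shift along the tool's x, y, z scaled (see below), then the turn, a rotation vector about the tool's x, y, z scaled (see below), then the opening, from -1 (shut) to 1 (fully open). In form: [[[x, y, z, wx, wy, wz, fingers], ...]]. A call has exactly 8 rows; each row shifts and turns the commanded pose from where the row before left it, along the tool's axes as they then stand; what a row does not reach is not made up. The controller multiplies each number of a shift by 20 mm and each number of a turn by 4 degrees. A row lasts 1/10 s, in which the tool goes at most 50 mm and 8.59 degrees, less where a joint would pass 70% of its speed; a pose out of reach is approached as far as the arm can. A call with a number of a shift or a turn outside -1 to 1 is refused whole. A call with a gripper value outside its range is refused whole. The fingers move at their own pace and stop on an object; FORCE is the grip in N (left out, the last holds). Time passes only in rows, so rows that do not move let the fingers close, or fill a call up. It gives the time, the measured TCP pose, the force, the opening and the grip force at its end, in the units of the state.
- r.get_state(): the state, without advancing time (a new reading comes with each control period).
- vision.capture(name): name is "scene" or "side" or "wrist"; returns a dict with "frame" (480x640x3 uint8, blue, green, red), "depth" (480x640 float32, m along the optical axis (not along the pixel's ray), 0 where there is no reading), "camera_matrix" (3x3 intrinsics, pixels), "extrinsics" (4x4, takes a point from world to camera coordinates); the wrist camera has in their place "hand_eye" (4x4, takes a point from camera to tool coordinates, whose origin is the TCP and whose axes are the flange's). Camera axes: x right, y up, looking along -z (the intrinsics and any distortion apply to the point x, -y, -z); pixel columns grow to the right and rows downward; lengths in m; the calibration is good to about 2 mm. A picture is of the moment at which its call begins: read the wrist's pose just before it.
- r.close_job(): hands the job in; it is judged then, once.
The state is a dict: "time_s": time; "joints": joint angles; "qd": joint speeds; "joint_torque": joint torques, N m; "tcp_pos": TCP position; "eef_rot": TCP orientation; "contact_force": force on the tool from outside, world axes, zero at the start; "moment": the same for the moment, N m; "gripper_width": finger opening in m; "gripper_force": force on a finger pad.
Only numpy, scipy, OpenCV 4.12 (cv2) and the standard library are available. Lean on these libraries where they do the work, as an engineer would, in place of code of your own. Each camera call takes 0.05 s, during which the arm holds its last target. There are 200 camera calls.

TASK

Set up the gauge by lowering the loose stop plate over its pins until it lies flush on the block. Then try the flanged sleeves from the pad one at a time on the gauge pin, the longest first and so on down to the shortest, sliding each down as far as it will go, and stand it upright on the square mat if it slid right down to the plate, or on the round mat if it stuck part-way. Leave the plate on the gauge, and do not disturb the multimeter, screwdriver or solder spool.

Things in the scene. Friction and masses are not known exactly. Their poses are not given: they have to be found in the camera images.
- sleeve100a: Aluminium flanged sleeve standing on its flange (68 mm diameter, 10 mm thick); the barrel above is 28 mm in diameter; whole length 100 mm (the longest size); any one sleeve may have a good or a bad bore, which cannot be seen from outside. Origin: centre of the flange's underside; z up along its axis. Either a or b of this size is there (absent: None).
- sleeve100b: Aluminium flanged sleeve standing on its flange (68 mm diameter, 10 mm thick); the barrel above is 28 mm in diameter; whole length 100 mm (the longest size); any one sleeve may have a good or a bad bore, which cannot be seen from outside. Origin: centre of the flange's underside; z up along its axis. Either a or b of this size is there (absent: None).
- sleeve90a: Aluminium flanged sleeve standing on its flange (68 mm diameter, 10 mm thick); the barrel above is 28 mm in diameter; whole length 90 mm (the second longest size); any one sleeve may have a good or a bad bore, which cannot be seen from outside. Origin: centre of the flange's underside; z up along its axis. Either a or b of this size is there (absent: None).
- sleeve90b: Aluminium flanged sleeve standing on its flange (68 mm diameter, 10 mm thick); the barrel above is 28 mm in diameter; whole length 90 mm (the second longest size); any one sleeve may have a good or a bad bore, which cannot be seen from outside. Origin: centre of the flange's underside; z up along its axis. Either a or b of this size is there (absent: None).
- sleeve80: Aluminium flanged sleeve standing on its flange (68 mm diameter, 10 mm thick); the barrel above is 28 mm in diameter; whole length 80 mm (the third longest size); any one sleeve may have a good or a bad bore, which cannot be seen from outside. Origin: centre of the flange's underside; z up along its axis. May be absent (None).
- sleeve70: Aluminium flanged sleeve standing on its flange (68 mm diameter, 10 mm thick); the barrel above is 28 mm in diameter; whole length 70 mm (the fourth longest size); any one sleeve may have a good or a bad bore, which cannot be seen from outside. Origin: centre of the flange's underside; z up along its axis. May be absent (None).
- sleeve60: Aluminium flanged sleeve standing on its flange (68 mm diameter, 10 mm thick); the barrel above is 28 mm in diameter; whole length 60 mm (the shortest size); any one sleeve may have a good or a bad bore, which cannot be seen from outside. Origin: centre of the flange's underside; z up along its axis. May be absent (None).
- gauge: Fixed gauge stand: grey block 150 (its x) x 42 (its y) x 20 mm high. On it stand the gauge pin at the centre (16 mm diameter, 53 mm tall, the last 8 mm tapering to 7 mm) and two locating pins 55 mm either side of it along x (10 mm diameter, 20 mm tall, the last 6 mm tapering to 4 mm). Origin: centre of the block's underside, on the table; z up.
- pin_tip (a point): Centre of the gauge pin's top, 73 mm above the table. A good sleeve (19 mm bore all through) slides down until its flange rests on the stop plate, 35 mm above the table; a bad one has a ridge of 13 mm bore inside, 16 mm above its underside, and sticks with its underside about 52 mm above the table.
- plate: Loose flat steel stop plate, 150 mm (its x) by 46 mm (its y) by 15 mm thick, 0.5 kg, with a 25 mm hole at its centre for the gauge pin and a 13.5 mm hole 55 mm to either side along x for the locating pins. Lies flat on the bench at the start. Origin: centre of its underside; z up.
- square: Fixed flat grey square mat for good sleeves, 170 by 170 mm, thin as a sheet. Origin: centre of its underside, on the table; x and y along its sides.
- round: Fixed flat grey round mat for bad sleeves, 170 mm diameter, thin as a sheet. Origin: centre of its underside, on the table.
- pad: Fixed thin black rubber pad, 260 by 260 mm, thin as a sheet, on which the sleeves stand at the start. Origin: centre of its underside.
- meter: Bystander: orange hand-held multimeter lying flat, 150 by 75 by 34 mm. Origin: centre of its underside.
- driver: Bystander: screwdriver lying on the bench.
- spool: Bystander: white solder spool, 60 mm diameter, 40 mm high. Origin: centre of its underside.
Not all that is in view belongs to the job. What is shaped like the sleeve70 but orange is not meant. Several things have the shape of the plate; the one meant has the colours described above.

How it is judged:
By the outcome, as a careful person would: the job done as asked, in the order asked, and still so for the second after the job is handed in, with the robot touching nothing.
Of sleeve100a, sleeve100b only 1 to 1 are there at a start; the rules pass over those that are not, and their reading is None.
Of sleeve90a, sleeve90b only 1 to 1 are there at a start; the rules pass over those that are not, and their reading is None.
Of sleeve80, sleeve70, sleeve60 only 2 to 3 are there at a start; the rules pass over those that are not, and their reading is None.
At some moment in a run one of sleeve100a, sleeve100b, sleeve90a, sleeve90b, sleeve80, sleeve70, sleeve60, plate may be knocked a few centimetres aside while the robot is not near it.
It also fails if it takes over 208 s, if anything falls off the work surface, if the arm or the gripper's body presses on something with over 40 N, if the wrist force passes 120 N, or if a joint passes its speed limit or range.

## Working session

There is one attempt and no reset: what is moved stays moved. The work goes in short steps, Python scripts to look and compute and a shell command to move; the robot and the scene stay as the last step left them, time stands still between calls to the robot, and variables do not carry over. Pictures are saved under pics/ and viewed, at most 14 in all, crops included, and the job is handed in when it is done.

```bash
ls; mkdir -p pics
python3 - <<'E'
from plant import r, vision
import cv2,numpy as np
s=r.get_state();print(s)
for n in("scene","side"):
    c=vision.capture(n);cv2.imwrite(f"pics/{n}0.png",c["frame"]);np.savez(f"{n}0.npz",**c)
    print(n,c["camera_matrix"],c["extrinsics"],c.keys())
E
```

```text
pics
{'time_s': 0.0, 'joints': array([ 8.69232135e+01,  2.05913062e+01,  6.33109253e-01, -2.06425798e-02,
       -7.01357960e+01, -1.65085815e+01]), 'qd': array([-0.01175174,  0.01522646,  0.02087054, -0.00494916,  0.02031823,
       -0.05272429]), 'joint_torque': array([ 1.22572428e-04, -5.82719564e+01,  2.93043441e+01,  6.99671432e+00,
        6.76073789e-03, -1.74824168e-04]), 'tcp_pos': array([0.22611589, 0.63551139, 0.24761742]), 'eef_rot': array([ 1.79904367e+02, -8.10626327e-03, -1.95923913e+01]), 'contact_force': array([-0.77729012, -0.30680925,  0.30616944]), 'moment': array([-0.01744155,  0.03155601,  0.05123858]), 'gripper_force': 0.0, 'gripper_width': 0.08758502957557285}
scene [[594.50308064   0.         327.69092506]
 [  0.         594.50308064 240.21665364]
 [  0.           0.           1.        ]] [[-0.02685515  0.99951786 -0.01558337 -0.01815285]
 [-0.74273318 -0.00951743  0.66951986  0.34003563]
 [ 0.66904875  0.02955434  0.74263067 -1.75537431]
 [ 0.          0.          0.          1.        ]] dict_keys(['frame', 'depth', 'camera_matrix', 'extrinsics'])
side [[496.8385405    0.         323.72573544]
 [  0.         496.8385405  233.508253  ]
 [  0.           0.           1.        ]] [[ 0.7523345  -0.6584947  -0.01942989 -0.37828894]
 [ 0.4837227   0.53215356  0.69485605 -0.36611694]
 [-0.44721934 -0.53216286  0.71888632 -1.04211231]
 [ 0.          0.          0.          1.        ]] dict_keys(['frame', 'depth', 'camera_matrix', 'extrinsics'])
```

View pics/scene0.png

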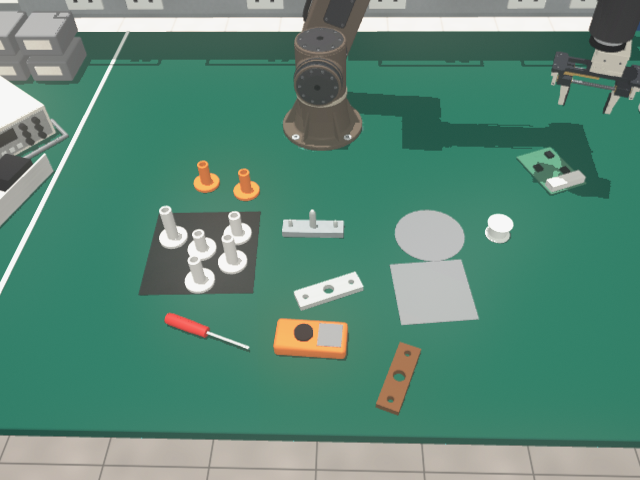

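View pics/side0.png

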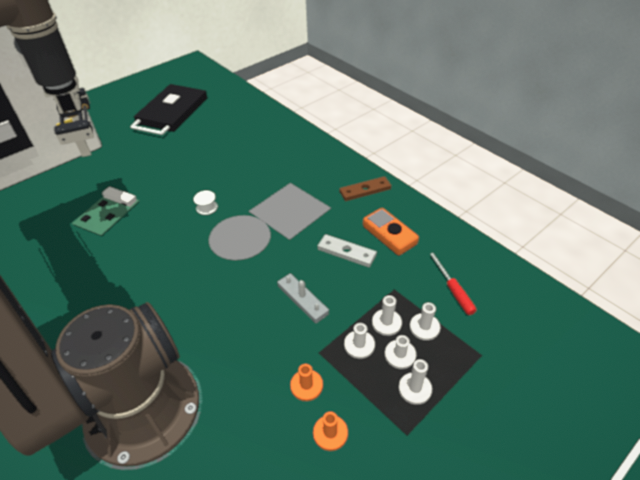

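The scene view shows the steel-white plate at (329,290), the gauge at (313,228), five sleeves on the pad, the square mat at (433,291) and the round mat at (430,235). Things that could be mistaken: plate, with the white one at (329,290) right and the brown one at (398,377) wrong; sleeves, with the white ones at (168,215), (200,242), (237,225), (231,250), (196,270) right and the orange ones at (205,175) and (245,183) wrong.

```bash
cat > h.py <<'E'
import numpy as np,cv2
def cloud(c,T=None):
    d=c["depth"];K=c["camera_matrix"];v,u=np.mgrid[:480,:640]
    P=np.stack([(u-K[0,2])/K[0,0]*d,-(v-K[1,2])/K[1,1]*d,-d,np.ones_like(d)],-1)
    M=np.linalg.inv(c["extrinsics"]) if T is None else T
    W=(P@M.T)[...,:3]; W[d<=0]=np.nan; return W
def circ(p):  # fit a circle
    A=np.c_[2*p,np.ones(len(p))];s=np.linalg.lstsq(A,(p**2).sum(1),rcond=None)[0]
    return s[:2],np.sqrt(s[2]+s[:2]@s[:2])
E
python3 - <<'E'
from h import *
def comps(W,mask,minA=15):
    n,l,st,ce=cv2.connectedComponentsWithStats(mask.astype(np.uint8))
    return [(l==i,ce[i]) for i in range(1,n) if st[i,4]>minA]
for n in("scene","side"):
    c=dict(np.load(f"{n}0.npz"));W=cloud(c);f=c["frame"].astype(int);hsv=cv2.cvtColor(c["frame"],cv2.COLOR_BGR2HSV)
    print(n);x,y,z=W[...,0],W[...,1],W[...,2]
    inb=(x>.3)&(x<1.05)&(y>-.6)&(y<.5)
    print("table z",np.nanmedian(z[inb]))
    for m,ce in comps(W,inb&(z>.007)&(z<.2),60):
        p=W[m];zt=np.percentile(p[:,2],99);t=p[p[:,2]>zt-.005];
        R=cv2.minAreaRect((p[:,:2]*1000).astype(np.float32))
        print(ce.round(),"zt %.3f"%zt,"top",np.round((t.max(0)+t.min(0))[:2]/2,4),np.ptp(t[:,:2],axis=0).round(3),"rect",np.round(R[0],1),np.round(R[1],1),round(R[2],1),"hsv",np.median(hsv[m],axis=0))
    g=(hsv[...,1]<40)&(abs(z)<.006)&inb&(hsv[...,2]>80)
    for m,ce in comps(W,g,300):
        p=W[m];R=cv2.minAreaRect((p[:,:2]*1000).astype(np.float32));print("mat",ce.round(),np.round(R[0]),np.round(R[1]),round(R[2],1))
    g=(hsv[...,2]<60)&(abs(z)<.006)&inb
    for m,ce in comps(W,g,2000):
        p=W[m];R=cv2.minAreaRect((p[:,:2]*1000).astype(np.float32));print("pad",ce.round(),np.round(R[0]),np.round(R[1]),round(R[2],1))
f=np.load("scene0.npz")["frame"]
cv2.imwrite("pics/crop1.png",cv2.resize(f[190:315,140:380],None,fx=3.3,fy=3.3,interpolation=cv2.INTER_CUBIC))
E
```

```text
scene
table z -0.0004445456474500009
[244. 190.] zt 0.071 top [ 0.3037 -0.1878] [0.007 0.021] rect [ 312.7 -188. ] [25.1 55.7] 0.1 hsv [ 12. 162. 234.]
[170. 229.] zt 0.102 top [ 0.4587 -0.3484] [0.032 0.027] rect [ 463.6 -346.2] [63.8 66.8] 20.8 hsv [ 30.   9. 193.]
[313. 227.] zt 0.070 top [ 0.4296 -0.0067] [0.017 0.015] rect [429.4  -7.3] [ 51.6 149.6] 0.8 hsv [ 80.   8. 217.]
[233. 244.] zt 0.091 top [ 0.5351 -0.1924] [0.029 0.026] rect [ 489.8 -193.3] [158.2  67.5] 0.8 hsv [ 26.   8. 222.]
[499. 226.] zt 0.044 top [0.4346 0.442 ] [0.059 0.059] rect [432.5 443.6] [58.  61.2] 52.9 hsv [  0.   0. 247.]
[199. 262.] zt 0.082 top [ 0.5905 -0.2602] [0.028 0.026] rect [ 543.5 -265.5] [164.   66.3] 7.0 hsv [ 26.   5. 234.]
[327. 290.] zt 0.019 top [0.6175 0.0371] [0.098 0.149] rect [617.7  35.8] [ 53.4 151.3] 22.9 hsv [ 40.   3. 240.]
[194. 328.] zt 0.029 top [ 0.721  -0.2647] [0.048 0.093] rect [ 736.9 -219.4] [200.6  27.3] 68.1 hsv [  1. 158. 241.]
[311. 338.] zt 0.043 top [0.7526 0.0026] [0.064 0.136] rect [750.6   2.3] [150.3  77. ] 86.1 hsv [ 15. 147. 223.]
[398. 378.] zt 0.019 top 
[... 871 characters left out ...]
3] 89.0 hsv [ 75.  10. 181.]
[387. 317.] zt 0.092 top [ 0.5304 -0.1931] [0.029 0.028] rect [ 526.9 -195.1] [64.7 65.7] 44.0 hsv [ 26.  12. 219.]
[425. 322.] zt 0.082 top [ 0.5865 -0.2609] [0.029 0.029] rect [ 583.8 -262.9] [64.7 67.3] 34.8 hsv [ 26.  12. 223.]
[359. 341.] zt 0.072 top [ 0.4405 -0.1928] [0.028 0.027] rect [ 437.9 -194.2] [65.4 65.9] 45.9 hsv [ 26.   9. 233.]
[409. 370.] zt 0.101 top [ 0.4544 -0.3487] [0.029 0.027] rect [ 474.6 -305.5] [163.6  68.4] 64.8 hsv [ 26.  11. 230.]
[317. 380.] zt 0.014 top [ 0.31   -0.1965] [0.019 0.04 ] rect [ 310.4 -197.3] [43.1 17.8] 59.5 hsv [ 13. 182. 251.]
mat [265. 223.] [523. 270.] [350. 187.] 0.1
pad [402. 367.] [ 493. -270.] [260. 259.] 2.1
```

View pics/crop1.png

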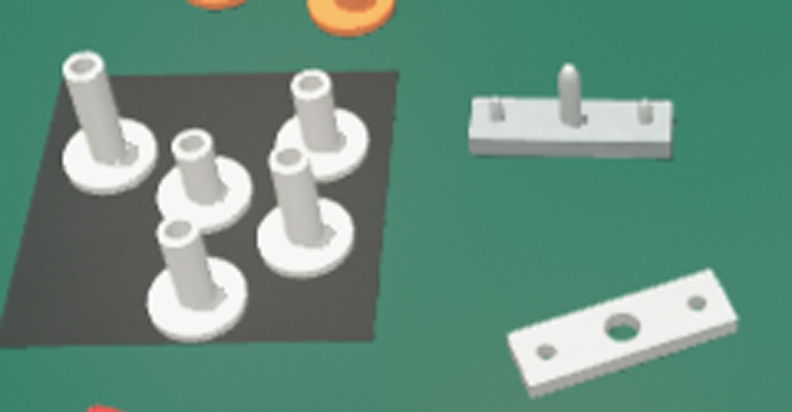

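Five white sleeves are all present (100 at crop (85,65), 90 at (290,158), 80 at (178,232), 70 at (312,85), 60 at (192,145)). The plate is the white bar at (620,325). I'll move over the plate and measure with the wrist camera.

```bash
cat >> h.py <<'E'
from scipy.spatial.transform import Rotation as Ro
def pose(s):
    T=np.eye(4);T[:3,:3]=Ro.from_euler('xyz',s["eef_rot"],degrees=True).as_matrix();T[:3,3]=s["tcp_pos"];return T
def plan(s,pos,yaw,n):  # constant row to be repeated n times
    T=pose(s);G=Ro.from_euler('xyz',[180,0,yaw],degrees=True).as_matrix()
    w=Ro.from_matrix(T[:3,:3].T@G).as_rotvec();p=T[:3,:3].T@(np.array(pos)-T[:3,3])
    S=sum(Ro.from_rotvec(w*k/n).as_matrix() for k in range(n));v=np.linalg.solve(S,p)
    print(n,"rows:",np.r_[v/.02,np.degrees(w/n)/4].round(3).tolist())
E
cat > plan.py <<'E'
import sys;from h import *;from plant import r
a=list(map(float,sys.argv[1:]));plan(r.get_state(),a[:3],a[3],int(a[4]))
E
python3 plan.py .60 .035 .25 -67 32
```

```text
32 rows: [1.096, 0.305, -0.003, 0.001, -0.0, 0.37]
```

```bash
python3 plan.py .60 .035 .25 -67 40
```

```text
40 rows: [0.877, 0.242, -0.003, 0.0, -0.0, 0.296]
```

```bash
python3 -m pendant '[[[0.877,0.242,0,0,0,0.296,1],[0.877,0.242,0,0,0,0.296,1],[0.877,0.242,0,0,0,0.296,1],[0.877,0.242,0,0,0,0.296,1],[0.877,0.242,0,0,0,0.296,1],[0.877,0.242,0,0,0,0.296,1],[0.877,0.242,0,0,0,0.296,1],[0.877,0.242,0,0,0,0.296,1]]]'
python3 -m pendant '[[[0.877,0.242,0,0,0,0.296,1],[0.877,0.242,0,0,0,0.296,1],[0.877,0.242,0,0,0,0.296,1],[0.877,0.242,0,0,0,0.296,1],[0.877,0.242,0,0,0,0.296,1],[0.877,0.242,0,0,0,0.296,1],[0.877,0.242,0,0,0,0.296,1],[0.877,0.242,0,0,0,0.296,1]]]'
python3 -m pendant '[[[0.877,0.242,0,0,0,0.296,1],[0.877,0.242,0,0,0,0.296,1],[0.877,0.242,0,0,0,0.296,1],[0.877,0.242,0,0,0,0.296,1],[0.877,0.242,0,0,0,0.296,1],[0.877,0.242,0,0,0,0.296,1],[0.877,0.242,0,0,0,0.296,1],[0.877,0.242,0,0,0,0.296,1]]]'
python3 -m pendant '[[[0.877,0.242,0,0,0,0.296,1],[0.877,0.242,0,0,0,0.296,1],[0.877,0.242,0,0,0,0.296,1],[0.877,0.242,0,0,0,0.296,1],[0.877,0.242,0,0,0,0.296,1],[0.877,0.242,0,0,0,0.296,1],[0.877,0.242,0,0,0,0.296,1],[0.877,0.242,0,0,0,0.296,1]]]'
python3 -m pendant '[[[0.877,0.242,0,0,0,0.296,1],[0.877,0.242,0,0,0,0.296,1],[0.877,0.242,0,0,0,0.296,1],[0.877,0.242,0,0,0,0.296,1],[0.877,0.242,0,0,0,0.296,1],[0.877,0.242,0,0,0,0.296,1],[0.877,0.242,0,0,0,0.296,1],[0.877,0.242,0,0,0,0.296,1]]]'
python3 - <<'E'
from h import *;from plant import r,vision
s=r.get_state();c=vision.capture("wrist");s2=r.get_state()
print(s["joints"],s["tcp_pos"],s["eef_rot"],s2["tcp_pos"]);np.savez("w1.npz",s=pose(s),**c);cv2.imwrite("pics/w1.png",c["frame"]);print(c["hand_eye"],c["camera_matrix"])
E
```

```text
time_s: 0.9
tcp_pos: [0.3402, 0.543, 0.2486]
eef_rot: [-180.0, 0.0, -29.2]
contact_force: [0.3, 0.1, -0.5]
gripper_width: 0.0875
gripper_force: 0.0
time_s: 1.7
tcp_pos: [0.436, 0.4338, 0.2486]
eef_rot: [-180.0, 0.0, -38.6]
contact_force: [-0.3, -0.2, -0.2]
gripper_width: 0.0878
gripper_force: 0.0
time_s: 2.5
tcp_pos: [0.5126, 0.3102, 0.2486]
eef_rot: [180.0, 0.0, -48.1]
contact_force: [-0.1, 0.1, -0.6]
gripper_width: 0.0877
gripper_force: 0.0
time_s: 3.3
tcp_pos: [0.5679, 0.1757, 0.2486]
eef_rot: [-180.0, -0.0, -57.6]
contact_force: [0.9, 0.5, -1.0]
gripper_width: 0.0874
gripper_force: 0.0
time_s: 4.1
tcp_pos: [0.6002, 0.034, 0.2485]
eef_rot: [-180.0, 0.0, -67.0]
contact_force: [0.9, -0.4, -0.4]
gripper_width: 0.0877
gripper_force: 0.0
[ 2.18441224e+01  1.36509973e+01 -9.03667951e+00 -7.42451282e-04
 -6.73105133e+01  1.11062551e+00] [0.6001771  0.03395799 0.24854825] [-1.79998177e+02  6.49791209e-04 -6.70455385e+01] [0.60021864 0.0320066  0.24851218]
[[ 4.10193829e-04  9.68426205e-01  2.49300056e-01  6.70965213e-02]
 [ 9.99999915e-01 -4.10260460e-04 -5.16919782e-05  1.03223049e-03]
 [ 5.22180893e-05  2.49300056e-01 -9.68426290e-01 -1.36777284e-01]
 [ 0.00000000e+00  0.00000000e+00  0.00000000e+00  1.00000000e+00]] [[391.17890877   0.         324.48912777]
 [  0.         391.17890877 241.20491747]
 [  0.           0.           1.        ]]
```

View pics/w1.png

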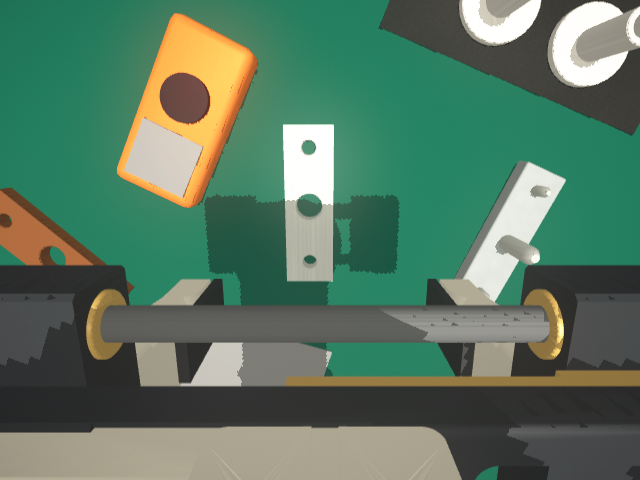

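The wrist view shows the plate with its holes at (309,147), (309,205) and (310,260), and the gauge at the right with pins at (540,191) and (518,248).

```bash
cat >> h.py <<'E'
def ray(c,T,u,v,z):  # wrist pixel onto plane z
    K=c["camera_matrix"];M=T@c["hand_eye"]
    d=M[:3,:3]@np.array([(u-K[0,2])/K[0,0],-(v-K[1,2])/K[1,1],-1]);o=M[:3,3];return o+d*(z-o[2])/d[2]
E
python3 - <<'E'
from h import *
c=dict(np.load("w1.npz"));T=c["s"]
W=cloud(c,T@c["hand_eye"]);print(np.nanmedian(W[60:120,300:320,2]),np.nanmedian(W[170:185,290:325,2]))
f=c["frame"];hsv=cv2.cvtColor(f,cv2.COLOR_BGR2HSV)
m=((W[...,2]>.009)&(W[...,2]<.021)&(hsv[...,1]<60)).astype(np.uint8)
m[:,:265]=0;m[:,350:]=0;m[283:]=0
cs,h=cv2.findContours(m,cv2.RETR_CCOMP,cv2.CHAIN_APPROX_NONE)
for k,q in enumerate(cs):
    if cv2.contourArea(q)<40: continue
    P=np.array([ray(c,T,u,v,.015) for u,v in q[:,0]])[:,:2]*1000
    R=cv2.minAreaRect(P.astype(np.float32));print(h[0][k][3],R,circ(P))
for u,v in((309,147),(309.5,205),(310,260)):print(ray(c,T,u,v,.015))
g=(W[...,2]>.016)&(W[...,2]<.024)&(hsv[...,1]<60);g[:, :450]=0;g[:150]=0;g[290:]=0
P=W[g][:,:2]*1000;print(cv2.minAreaRect(P.astype(np.float32)),g.sum())
cv2.imwrite("pics/w1c.png",cv2.resize(f[150:310,430:600],None,fx=3.5,fy=3.5,interpolation=cv2.INTER_CUBIC))
E
python3 plan.py .50 0.033 .25 -90 8
```

```text
0.0007242060553256102 0.015712605010371805
-1 ((615.5357666015625, 33.78948211669922), (46.076568603515625, 149.1573486328125), 22.975746154785156) (array([615.6057727 ,  33.05007803]), np.float64(56.14403833779813))
0 ((594.161376953125, 83.56587219238281), (13.021010398864746, 12.830625534057617), 68.80940246582031) (array([594.16023062,  83.63078183]), np.float64(6.57164629802036))
0 ((615.65283203125, 33.338401794433594), (24.58712387084961, 25.011489868164062), 67.76089477539062) (array([615.53892978,  33.40682766]), np.float64(12.535477392719544))
0 ((636.7027587890625, -17.094219207763672), (13.832992553710938, 14.3312349319458), 22.668245315551758) (array([636.72390411, -16.71248315]), np.float64(6.965001279525488))
[ 0.63628378 -0.0173185   0.015     ]
[0.61531326 0.03227653 0.015     ]
[0.5939065  0.08283756 0.015     ]
((427.0626220703125, -20.79193115234375), (126.47450256347656, 42.88629913330078), 89.41036224365234) 5108
8 rows: [-0.146, 0.613, -0.009, 0.001, -0.001, 0.714]
```

```bash
python3 plan.py .45 0.01 .25 -90 16
```

```text
16 rows: [-0.032, 0.477, -0.005, 0.0, -0.0, 0.357]
```

```bash
python3 -m pendant '[[[-0.03,0.48,0,0,0,0.357,1],[-0.03,0.48,0,0,0,0.357,1],[-0.03,0.48,0,0,0,0.357,1],[-0.03,0.48,0,0,0,0.357,1],[-0.03,0.48,0,0,0,0.357,1],[-0.03,0.48,0,0,0,0.357,1],[-0.03,0.48,0,0,0,0.357,1],[-0.03,0.48,0,0,0,0.357,1]]]' >/dev/null
python3 -m pendant '[[[-0.03,0.48,0,0,0,0.357,1],[-0.03,0.48,0,0,0,0.357,1],[-0.03,0.48,0,0,0,0.357,1],[-0.03,0.48,0,0,0,0.357,1],[-0.03,0.48,0,0,0,0.357,1],[-0.03,0.48,0,0,0,0.357,1],[-0.03,0.48,0,0,0,0.357,1],[-0.03,0.48,0,0,0,0.357,1]]]'
python3 -m pendant '[[[0,0,0,0,0,0,1],[0,0,0,0,0,0,1],[0,0,0,0,0,0,1],[0,0,0,0,0,0,1],[0,0,0,0,0,0,1],[0,0,0,0,0,0,1],[0,0,0,0,0,0,1],[0,0,0,0,0,0,1]]]'
python3 - <<'E'
from h import *;from plant import r,vision
s=r.get_state();c=vision.capture("wrist");s2=r.get_state()
T=pose(s);print(s["joints"],s["tcp_pos"],s["eef_rot"],s2["tcp_pos"]);np.savez("w2.npz",s=T,**c);f=c["frame"];cv2.imwrite("pics/w2.png",f)
W=cloud(c,T@c["hand_eye"]);hsv=cv2.cvtColor(f,cv2.COLOR_BGR2HSV)
g=(W[...,2]>.016)&(W[...,2]<.024)&(abs(W[...,0]-.427)<.06)&(abs(W[...,1])<.12);g[:, :200]=0
P=W[g][:,:2]*1000;print(cv2.minAreaRect(P.astype(np.float32)),g.sum())
for lo,hi in((.065,.080),(.036,.045)):
    n,l,st,ce=cv2.connectedComponentsWithStats(((W[...,2]>lo)&(W[...,2]<hi)&(abs(W[...,0]-.427)<.03)&(abs(W[...,1])<.1)).astype(np.uint8))
    for i in range(1,n):
        if st[i,4]>8: q=W[l==i];print(lo,ce[i],st[i,4],(q.max(0)+q.min(0))/2,np.ptp(q,axis=0))
E
```

```text
time_s: 5.75
tcp_pos: [0.4481, 0.012, 0.2486]
eef_rot: [-180.0, 0.0, -89.9]
contact_force: [-0.0, 1.3, 0.6]
gripper_width: 0.0875
gripper_force: 0.0
time_s: 6.55
tcp_pos: [0.449, 0.0121, 0.2485]
eef_rot: [180.0, -0.0, -89.8]
contact_force: [-0.2, -0.1, 0.5]
gripper_width: 0.0873
gripper_force: 0.0
[ 2.68291180e+01 -1.34415052e+00 -2.63107580e+01  2.26752707e-04
 -6.50394627e+01 -2.66218203e+01] [0.44897763 0.01214345 0.24851323] [ 1.79994665e+02 -2.90381654e-03 -8.97926065e+01] [0.44896299 0.01215761 0.24853186]
((426.87255859375, -8.525260925292969), (150.3715362548828, 42.13206481933594), 89.35163116455078) 6580
0.065 [350.32624113 198.85460993] 282 [ 0.42690715 -0.00891721  0.07022316] [0.01557045 0.01500914 0.0104399 ]
0.036 [350.36363636 130.36363636] 77 [ 0.42657201 -0.0637323   0.03949445] [0.00852048 0.00745457 0.00689239]
0.036 [345.21052632 188.31578947] 19 [ 0.42895991 -0.01357687  0.04082026] [0.01148556 0.00665553 0.00831333]
0.036 [346.5483871  253.25806452] 62 [0.42803469 0.04577116 0.03933211] [0.00741015 0.00784159 0.00656016]
```

View pics/w2.png

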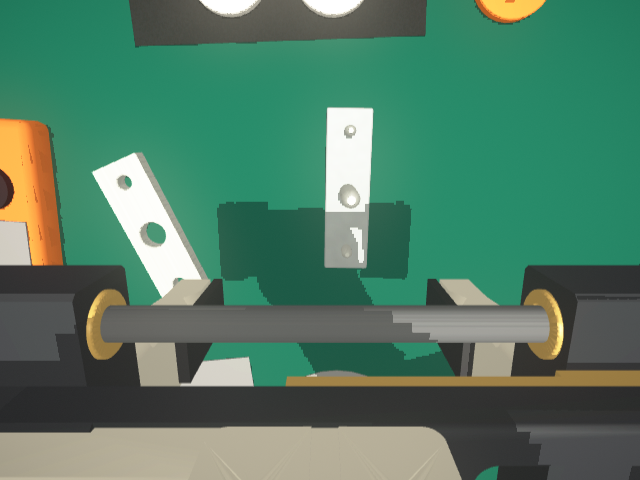

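```bash
python3 - <<'E'
from h import *
c=dict(np.load("w2.npz"));print(ray(c,c["s"],153.5,234,.015),ray(c,c["s"],124.5,182.5,.015))
E
python3 plan.py .6155 0.0335 .08 -67 16
```

```text
[0.61438817 0.03342201 0.015     ] [ 0.63645315 -0.01630015  0.015     ]
16 rows: [0.033, -0.527, 0.527, 0.0, -0.0, -0.356]
```

```bash
python3 -m pendant '[[[0.033,-0.527,0.527,0,0,-0.356,1],[0.033,-0.527,0.527,0,0,-0.356,1],[0.033,-0.527,0.527,0,0,-0.356,1],[0.033,-0.527,0.527,0,0,-0.356,1],[0.033,-0.527,0.527,0,0,-0.356,1],[0.033,-0.527,0.527,0,0,-0.356,1],[0.033,-0.527,0.527,0,0,-0.356,1],[0.033,-0.527,0.527,0,0,-0.356,1]]]' >/dev/null
python3 -m pendant '[[[0.033,-0.527,0.527,0,0,-0.356,1],[0.033,-0.527,0.527,0,0,-0.356,1],[0.033,-0.527,0.527,0,0,-0.356,1],[0.033,-0.527,0.527,0,0,-0.356,1],[0.033,-0.527,0.527,0,0,-0.356,1],[0.033,-0.527,0.527,0,0,-0.356,1],[0.033,-0.527,0.527,0,0,-0.356,1],[0.033,-0.527,0.527,0,0,-0.356,1]]]'
python3 plan.py .6153 0.0335 .026 -67 6
```

```text
time_s: 8.2
tcp_pos: [0.6163, 0.0338, 0.079]
eef_rot: [180.0, -0.0, -66.9]
contact_force: [0.5, 0.8, 0.2]
gripper_width: 0.0879
gripper_force: 0.0
6 rows: [-0.001, 0.008, 0.441, 0.0, -0.0, 0.005]
```

```bash
python3 -m pendant '[[[0,0.01,0.44,0,0,0,1],[0,0.01,0.44,0,0,0,1],[0,0.01,0.44,0,0,0,1],[0,0.01,0.44,0,0,0,1],[0,0.01,0.44,0,0,0,1],[0,0.01,0.44,0,0,0,1],[0,0,0,0,0,0,1],[0,0,0,0,0,0,1]]]' 40
python3 -m pendant '[[[0,0,0,0,0,0,-1],[0,0,0,0,0,0,-1],[0,0,0,0,0,0,-1],[0,0,0,0,0,0,-1],[0,0,0,0,0,0,-1],[0,0,0,0,0,0,-1],[0,0,0,0,0,0,-1],[0,0,0,0,0,0,-1]]]'
python3 -m pendant '[[[0,0,-0.5,0,0,0,-1],[0,0,-0.8,0,0,0,-1],[0,0,-0.8,0,0,0,-1],[0,0,-0.8,0,0,0,-1],[0,0,-0.8,0,0,0,-1],[0,0,-0.8,0,0,0,-1],[0,0,-0.5,0,0,0,-1],[0,0,0,0,0,0,-1]]]'
python3 plan.py .427 -0.0088 .125 -90.65 16
```

```text
time_s: 9.0
tcp_pos: [0.6143, 0.033, 0.027]
eef_rot: [180.0, -0.0, -67.0]
contact_force: [0.5, -0.5, 0.1]
gripper_width: 0.0879
gripper_force: 0.0
time_s: 9.8
tcp_pos: [0.6147, 0.0332, 0.0273]
eef_rot: [-180.0, -0.0, -67.0]
contact_force: [0.6, 0.6, -0.4]
gripper_width: 0.0455
gripper_force: 40.0
time_s: 10.6
tcp_pos: [0.6146, 0.0331, 0.1285]
eef_rot: [-179.9, -0.0, -67.0]
contact_force: [0.3, 0.0, -5.5]
gripper_width: 0.0455
gripper_force: 40.0
16 rows: [0.007, 0.605, 0.01, -0.002, 0.0, 0.369]
```

```bash
python3 -m pendant '[[[0.007,0.605,0,0,0,0.369,-1],[0.007,0.605,0,0,0,0.369,-1],[0.007,0.605,0,0,0,0.369,-1],[0.007,0.605,0,0,0,0.369,-1],[0.007,0.605,0,0,0,0.369,-1],[0.007,0.605,0,0,0,0.369,-1],[0.007,0.605,0,0,0,0.369,-1],[0.007,0.605,0,0,0,0.369,-1]]]' >/dev/null
python3 -m pendant '[[[0.007,0.605,0,0,0,0.369,-1],[0.007,0.605,0,0,0,0.369,-1],[0.007,0.605,0,0,0,0.369,-1],[0.007,0.605,0,0,0,0.369,-1],[0.007,0.605,0,0,0,0.369,-1],[0.007,0.605,0,0,0,0.369,-1],[0.007,0.605,0,0,0,0.369,-1],[0.007,0.605,0,0,0,0.369,-1]]]' >/dev/null
python3 -m pendant '[[[0,0,0,0,0,0,-1],[0,0,0,0,0,0,-1],[0,0,0,0,0,0,-1],[0,0,0,0,0,0,-1],[0,0,0,0,0,0,-1],[0,0,0,0,0,0,-1],[0,0,0,0,0,0,-1],[0,0,0,0,0,0,-1]]]'
python3 - <<'E'
from h import *;from plant import r,vision
s=r.get_state();plan(s,[.427,-.0088,.125],-90.65,2)
c=vision.capture("wrist");T=pose(s);np.savez("w3.npz",s=T,**c);cv2.imwrite("pics/w3.png",c["frame"])
E
```

```text
time_s: 13.0
tcp_pos: [0.4267, -0.0089, 0.1271]
eef_rot: [180.0, -0.0, -90.6]
contact_force: [-0.6, -0.3, -4.9]
gripper_width: 0.0455
gripper_force: 40.0
2 rows: [-0.002, -0.007, 0.052, 0.001, -0.0, 0.003]
```

View pics/w3.png

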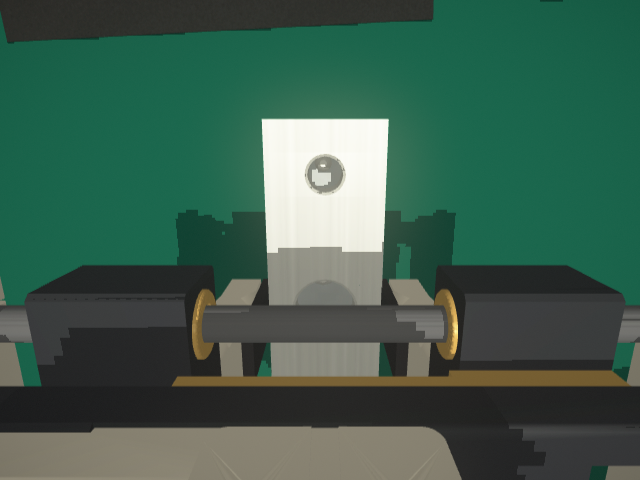

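The wrist view shows the held plate with its front hole at (325,175) and a locating pin seen through it. I'll check that hole against the pin.

Run:
```python
from h import *
c=dict(np.load("w3.npz"));T=c["s"]
f=cv2.cvtColor(c["frame"],cv2.COLOR_BGR2GRAY)[145:205,290:360]
cs,_=cv2.findContours((f<205).astype(np.uint8),cv2.RETR_EXTERNAL,cv2.CHAIN_APPROX_NONE);q=max(cs,key=cv2.contourArea)[:,0]+[290,145]
print(q.min(0),q.max(0));ctr=(q.min(0)+q.max(0))/2
for zt in(.1148,.0998):
  p=ray(c,T,*ctr,zt);P=np.array([ray(c,T,u,v,zt) for u,v in q])[:,:2];print(circ(P),p,(np.linalg.inv(T)@np.r_[p,1])[:3])
```

```text
[305 154] [345 193]
(array([ 0.42526386, -0.06430716]), np.float64(0.007124473013252229)) [ 0.42511503 -0.06429924  0.1148    ] [0.05544338 0.00100617 0.01227308]
(array([ 0.42527171, -0.06309711]), np.float64(0.007841456584376749)) [ 0.42510789 -0.0630884   0.0998    ] [0.05423172 0.00102486 0.02727301]
```

```bash
python3 -m pendant '[[[-0.025,-0.05,0.3,0,0,0,-1],[0,0,0.5,0,0,0,-1],[0,0,0.5,0,0,0,-1],[0,0,0.5,0,0,0,-1],[0,0,0.5,0,0,0,-1],[0,0,0.5,0,0,0,-1],[0,0,0.1,0,0,0,-1],[0,0,0,0,0,0,-1]]]'
python3 -m pendant '[[[0,0,0.1,0,0,0,-1],[0,0,0.1,0,0,0,-1],[0,0,0.1,0,0,0,-1],[0,0,0.1,0,0,0,-1],[0,0,0.1,0,0,0,-1],[0,0,0.1,0,0,0,-1],[0,0,0,0,0,0,-1],[0,0,0,0,0,0,-1]]]'
```

```text
time_s: 13.85
tcp_pos: [0.4275, -0.0085, 0.0686]
eef_rot: [179.9, -0.0, -90.6]
contact_force: [-0.3, 0.2, -5.4]
gripper_width: 0.0458
gripper_force: 40.0
time_s: 14.65
tcp_pos: [0.4277, -0.0084, 0.0571]
eef_rot: [180.0, -0.0, -90.6]
contact_force: [-0.0, 0.3, -5.2]
gripper_width: 0.0457
gripper_force: 40.0
```

```bash
python3 -m pendant '[[[0,0,0.1,0,0,0,-1],[0,0,0.1,0,0,0,-1],[0,0,0.1,0,0,0,-1],[0,0,0.1,0,0,0,-1],[0,0,0.05,0,0,0,-1],[0,0,0.05,0,0,0,-1],[0,0,0,0,0,0,-1],[0,0,0,0,0,0,-1]]]'
```

```text
time_s: 15.45
tcp_pos: [0.4277, -0.0084, 0.0473]
eef_rot: [180.0, -0.0, -90.6]
contact_force: [-1.5, -0.1, -0.9]
gripper_width: 0.0459
gripper_force: 40.0
```

```bash
python3 -m pendant '[[[0,0,0.03,0,0,0,-1],[0,0,0,0,0,0,1],[0,0,0,0,0,0,1],[0,0,0,0,0,0,1],[0,0,0,0,0,0,1],[0,0,0,0,0,0,1],[0,0,0,0,0,0,1],[0,0,0,0,0,0,1]]]'
python3 -m pendant '[[[0,0,-0.3,0,0,0,1],[0,0,-0.6,0,0,0,1],[0,0,-1,0,0,0,1],[0,0,-1,0,0,0,1],[0,0,-1,0,0,0,1],[0,0,-1,0,0,0,1],[0,0,-1,0,0,0,1],[0,0,0,0,0,0,1]]]'
cat > look.py <<'E'
import sys;from h import *;from plant import r,vision
# barrels tops (z, x, y) from the overhead views; scene and side averaged pairwise
tag=sys.argv[1];res=[]
for n in("scene","side"):
    c=vision.capture(n);np.savez(f"{n}_{tag}.npz",**c);W=cloud(c);hsv=cv2.cvtColor(c["frame"],cv2.COLOR_BGR2HSV)
    ok=(hsv[...,1]<70)&(W[...,0]>.33)&(W[...,0]<.72)&(abs(W[...,1]+.02)<.46)&(W[...,2]>.045)&(W[...,2]<.112)
    k,l,st,ce=cv2.connectedComponentsWithStats(ok.astype(np.uint8))
    for i in range(1,k):
        if st[i,4]<25: continue
        p=W[l==i];zt=np.percentile(p[:,2],97);t=p[p[:,2]>zt-.006];q=(t.max(0)+t.min(0))/2
        print(n,ce[i].round().tolist(),"top %.3f"%zt,q[:2].round(4).tolist(),np.ptp(t,axis=0)[:2].round(3).tolist())
print(r.get_state()["time_s"])
E
python3 look.py a
python3 - <<'E'
from h import *;from plant import r,vision
s=r.get_state();c=vision.capture("wrist");T=pose(s);W=cloud(c,T@c["hand_eye"]);f=c["frame"];cv2.imwrite("pics/w4.png",f)
x,y,z=W[...,0],W[...,1],W[...,2]
g=(z>.028)&(z<.042)&(abs(x-.427)<.04)&(abs(y)<.1);p=W[g];print(cv2.minAreaRect((p[:,:2]*1000).astype(np.float32)))
A=np.c_[p[:,:2]-[.427,-.009],np.ones(len(p))];print("plane",np.linalg.lstsq(A,p[:,2],rcond=None)[0],s["tcp_pos"])
E
```

```text
time_s: 16.25
tcp_pos: [0.4277, -0.0084, 0.0465]
eef_rot: [180.0, -0.0, -90.6]
contact_force: [0.0, -0.5, 1.2]
gripper_width: 0.0871
gripper_force: 0.0
time_s: 17.05
tcp_pos: [0.4292, -0.0079, 0.1675]
eef_rot: [-179.7, 0.1, -90.6]
contact_force: [-0.2, 0.2, -0.9]
gripper_width: 0.0879
gripper_force: 0.0
scene [167.0, 218.0] top 0.101 [0.4581, -0.3481] [0.033, 0.028]
scene [312.0, 215.0] top 0.074 [0.4322, -0.0065] [0.013, 0.01]
scene [234.0, 219.0] top 0.072 [0.4462, -0.1925] [0.031, 0.028]
scene [198.0, 236.0] top 0.063 [0.4962, -0.2715] [0.029, 0.027]
scene [228.0, 244.0] top 0.092 [0.536, -0.1926] [0.032, 0.028]
scene [195.0, 264.0] top 0.082 [0.5904, -0.2602] [0.031, 0.027]
side [301.0, 286.0] top 0.073 [0.4254, -0.0085] [0.011, 0.009]
side [388.0, 306.0] top 0.092 [0.5305, -0.1931] [0.029, 0.028]
side [427.0, 312.0] top 0.081 [0.5868, -0.2605] [0.027, 0.027]
side [360.0, 331.0] top 0.072 [0.4399, -0.1921] [0.027, 0.027]
side [402.0, 342.0] top 0.062 [0.4912, -0.2716] [0.03, 0.029]
side [418.0, 372.0] top 0.101 [0.455, -0.3487] [0.03, 0.027]
17.15
((426.6181640625, -19.737091064453125), (126.44880676269531, 46.10956573486328), 89.41683197021484)
plane [ 0.00100408 -0.00120893  0.03566871] [ 0.42777117 -0.00827708  0.16506794]
```

View pics/w4.png

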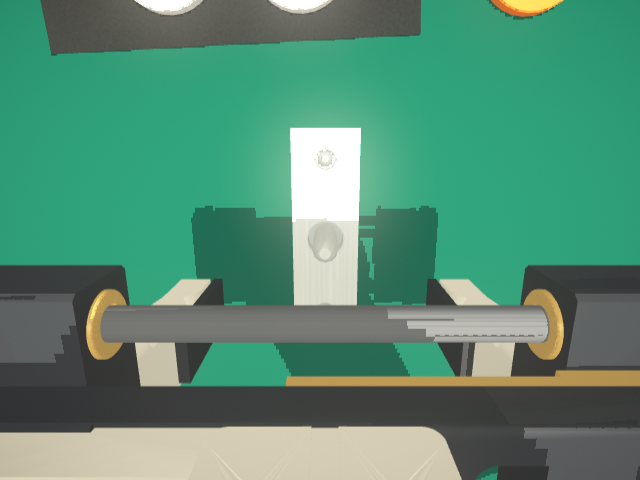

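The view shows the plate seated: level at z ≈ .035, with the pin tip at (325,250) and a locating pin in the front hole (325,158). Next is the 100 mm sleeve.

```bash
cat > ws.py <<'E'
import sys;from h import *;from plant import r,vision
# wrist measure of barrel top near TCP; args: L [ns for z-first] ; prints centre and plan
L=float(sys.argv[1])/1000
s=r.get_state();c=vision.capture("wrist");T=pose(s);W=cloud(c,T@c["hand_eye"]);p=W.reshape(-1,3)
t=s["tcp_pos"]
m=(np.hypot(W[...,0]-t[0],W[...,1]-t[1])<.05)&(W[...,2]>L-.006)&(W[...,2]<L+.008)
k,l,st,ce=cv2.connectedComponentsWithStats(m.astype(np.uint8));i=1+np.argmax(st[1:,4]);q=W[l==i]
h=cv2.convexHull(((q[:,:2]-t[:2])*1e5).astype(np.float32))[:,0]/1e5+t[:2]
ctr,rad=circ(h);print("px",ce[i].round(),st[i],"z",np.median(q[:,2]).round(4),"bbox",((q.max(0)+q.min(0))/2)[:2].round(4),np.ptp(q,axis=0)[:2].round(4),"circle",ctr.round(4),rad.round(4))
plan(s,[*ctr,float(sys.argv[2])],-90.65,int(sys.argv[3]))
E
python3 plan.py .4565 -.349 .24 -90.65 24
```

```text
24 rows: [0.709, -0.069, -0.157, 0.0, 0.0, 0.0]
```

```bash
python3 -m pendant '[[[0.6,-0.07,-0.4,0,0,0,1],[0.7,-0.07,-0.4,0,0,0,1],[0.71,-0.07,-0.4,0,0,0,1],[0.71,-0.07,-0.4,0,0,0,1],[0.71,-0.07,-0.4,0,0,0,1],[0.71,-0.07,-0.4,0,0,0,1],[0.71,-0.07,-0.4,0,0,0,1],[0.71,-0.07,-0.4,0,0,0,1]]]' >/dev/null
python3 -m pendant '[[[0.71,-0.07,-0.4,0,0,0,1],[0.71,-0.07,0,0,0,0,1],[0.71,-0.07,0,0,0,0,1],[0.71,-0.07,0,0,0,0,1],[0.71,-0.07,0,0,0,0,1],[0.71,-0.07,0,0,0,0,1],[0.71,-0.07,0,0,0,0,1],[0.71,-0.07,0,0,0,0,1]]]' >/dev/null
python3 -m pendant '[[[0.71,-0.07,0,0,0,0,1],[0.71,-0.07,0,0,0,0,1],[0.71,-0.07,0,0,0,0,1],[0.71,-0.07,0,0,0,0,1],[0.71,-0.07,0,0,0,0,1],[0.71,-0.07,0,0,0,0,1],[0.71,-0.07,0,0,0,0,1],[0.65,-0.07,0,0,0,0,1]]]' >/dev/null
python3 -m pendant '[[[0,0,0,0,0,0,1],[0,0,0,0,0,0,1],[0,0,0,0,0,0,1],[0,0,0,0,0,0,1],[0,0,0,0,0,0,1],[0,0,0,0,0,0,1],[0,0,0,0,0,0,1],[0,0,0,0,0,0,1]]]'
python3 ws.py 100 .078 10
```

```text
time_s: 20.4
tcp_pos: [0.4576, -0.3458, 0.2366]
eef_rot: [-180.0, -0.0, -90.6]
contact_force: [-0.2, 0.3, -0.7]
gripper_width: 0.0873
gripper_force: 0.0
px [326. 230.] [308 211  38  39 723] z 0.1004 bbox [ 0.4553 -0.3508] [0.0267 0.0279] circle [ 0.4553 -0.3505] 0.0139
10 rows: [0.024, 0.011, 0.793, -0.0, -0.0, 0.001]
```

```bash
python3 -m pendant '[[[0.024,0.011,0.8,0,0,0,1],[0.024,0.011,0.8,0,0,0,1],[0.024,0.011,0.8,0,0,0,1],[0.024,0.011,0.8,0,0,0,1],[0.024,0.011,0.8,0,0,0,1],[0.024,0.011,0.8,0,0,0,1],[0.024,0.011,0.8,0,0,0,1],[0.024,0.011,0.8,0,0,0,1]]]' 25
python3 -m pendant '[[[0.024,0.011,0.8,0,0,0,1],[0.024,0.011,0.73,0,0,0,1],[0,0,0,0,0,0,1],[0,0,0,0,0,0,-1],[0,0,0,0,0,0,-1],[0,0,0,0,0,0,-1],[0,0,0,0,0,0,-1],[0,0,0,0,0,0,-1]]]'
python3 -m pendant '[[[0,0,0,0,0,0,-1],[0,0,0,0,0,0,-1],[0,0,0,0,0,0,-1],[0,0,0,0,0,0,-1],[0,0,-0.3,0,0,0,-1],[0,0,-0.5,0,0,0,-1],[0,0,-0.8,0,0,0,-1],[0,0,-0.8,0,0,0,-1]]]'
python3 -m pendant '[[[0,0,-0.8,0,0,0,-1],[0,0,-0.8,0,0,0,-1],[0,0,-0.8,0,0,0,-1],[0,0,-0.8,0,0,0,-1],[0,0,-0.4,0,0,0,-1],[0,0,0,0,0,0,-1],[0,0,0,0,0,0,-1],[0,0,0,0,0,0,-1]]]'
python3 plan.py .4275 -.0086 .190 -90.65 24
```

```text
time_s: 21.25
tcp_pos: [0.4559, -0.3498, 0.1079]
eef_rot: [-180.0, -0.0, -90.6]
contact_force: [-0.5, -0.5, 0.6]
gripper_width: 0.0878
gripper_force: 0.0
time_s: 22.05
tcp_pos: [0.4556, -0.3507, 0.0784]
eef_rot: [-180.0, -0.0, -90.6]
contact_force: [1.1, 0.1, 0.4]
gripper_width: 0.0533
gripper_force: 0.0
time_s: 22.85
tcp_pos: [0.4553, -0.3507, 0.127]
eef_rot: [180.0, -0.0, -90.6]
contact_force: [0.4, 0.3, -1.9]
gripper_width: 0.0289
gripper_force: 25.0
time_s: 23.65
tcp_pos: [0.4549, -0.3504, 0.197]
eef_rot: [179.9, 0.0, -90.6]
contact_force: [-0.5, -0.2, -2.1]
gripper_width: 0.0287
gripper_force: 25.0
24 rows: [-0.711, 0.065, 0.015, 0.001, 0.0, 0.0]
```

```bash
python3 -m pendant '[[[-0.71,0.065,0,0,0,0,-1],[-0.71,0.065,0,0,0,0,-1],[-0.71,0.065,0,0,0,0,-1],[-0.71,0.065,0,0,0,0,-1],[-0.71,0.065,0,0,0,0,-1],[-0.71,0.065,0,0,0,0,-1],[-0.71,0.065,0,0,0,0,-1],[-0.71,0.065,0,0,0,0,-1]]]' >/dev/null
python3 -m pendant '[[[-0.71,0.065,0,0,0,0,-1],[-0.71,0.065,0,0,0,0,-1],[-0.71,0.065,0,0,0,0,-1],[-0.71,0.065,0,0,0,0,-1],[-0.71,0.065,0,0,0,0,-1],[-0.71,0.065,0,0,0,0,-1],[-0.71,0.065,0,0,0,0,-1],[-0.71,0.065,0,0,0,0,-1]]]' >/dev/null
python3 -m pendant '[[[-0.71,0.065,0,0,0,0,-1],[-0.71,0.065,0,0,0,0,-1],[-0.71,0.065,0,0,0,0,-1],[-0.71,0.065,0,0,0,0,-1],[-0.71,0.065,0,0,0,0,-1],[-0.71,0.065,0,0,0,0,-1],[-0.71,0.065,0,0,0,0,-1],[-0.71,0.065,0,0,0,0,-1]]]' >/dev/null
python3 -m pendant '[[[0,0,0.2,0,0,0,-1],[0,0,0.3,0,0,0,-1],[0,0,0.3,0,0,0,-1],[0,0,0.3,0,0,0,-1],[0,0,0.1,0,0,0,-1],[0,0,0,0,0,0,-1],[0,0,0,0,0,0,-1],[0,0,0,0,0,0,-1]]]'
python3 plan.py .4275 -.0086 .145 -90.65 4
```

```text
time_s: 26.85
tcp_pos: [0.4281, -0.0096, 0.1741]
eef_rot: [-180.0, 0.0, -90.6]
contact_force: [-0.9, 0.4, -0.9]
gripper_width: 0.0285
gripper_force: 25.0
4 rows: [-0.013, 0.007, 0.364, -0.001, 0.0, 0.001]
```

```bash
python3 -m pendant '[[[-0.05,0.02,0,0,0,0,-1],[0,0,0.25,0,0,0,-1],[0,0,0.25,0,0,0,-1],[0,0,0.25,0,0,0,-1],[0,0,0.25,0,0,0,-1],[0,0,0.25,0,0,0,-1],[0,0,0.25,0,0,0,-1],[0,0,0.25,0,0,0,-1]]]'
python3 -m pendant '[[[0,0,0.1,0,0,0,-1],[0,0,0.1,0,0,0,-1],[0,0,0.1,0,0,0,-1],[0,0,0.1,0,0,0,-1],[0,0,0.1,0,0,0,-1],[0,0,0.1,0,0,0,-1],[0,0,0,0,0,0,-1],[0,0,0,0,0,0,-1]]]'
```

```text
time_s: 27.65
tcp_pos: [0.4275, -0.0086, 0.1385]
eef_rot: [180.0, -0.0, -90.6]
contact_force: [0.0, 0.2, -1.4]
gripper_width: 0.0282
gripper_force: 25.0
time_s: 28.45
tcp_pos: [0.428, -0.0088, 0.1279]
eef_rot: [-179.9, -0.0, -90.6]
contact_force: [-2.9, -1.5, 9.8]
gripper_width: 0.0285
gripper_force: 25.0
```

```bash
python3 -m pendant '[[[0,0,0.1,0,0,0,-1],[0,0,0.05,0,0,0,-1],[0,0,0,0,0,0,-1],[0,0,0,0,0,0,-1],[0,0,0,0,0,0,-1],[0,0,0,0,0,0,-1],[0,0,0,0,0,0,-1],[0,0,0,0,0,0,-1]]]'
```

```text
time_s: 29.25
tcp_pos: [0.429, -0.0086, 0.1269]
eef_rot: [-179.8, -0.0, -90.5]
contact_force: [-9.3, -0.6, 31.7]
gripper_width: 0.0286
gripper_force: 25.2
```

```bash
python3 -m pendant '[[[0,0,-0.2,0,0,0,-1],[0,0,-0.3,0,0,0,-1],[0,0,-0.5,0,0,0,-1],[0,0,-0.8,0,0,0,-1],[0,0,-0.8,0,0,0,-1],[0,0,-0.5,0,0,0,-1],[0,0,0,0,0,0,-1],[0,0,0,0,0,0,-1]]]'
python3 - <<'E'
from h import *
for n in("scene","side"):
    c=dict(np.load(n+"_a.npz"));W=cloud(c);hsv=cv2.cvtColor(c["frame"],cv2.COLOR_BGR2HSV)
    g=((hsv[...,1]<40)&(abs(W[...,2])<.008)&(W[...,1]>.13)&(W[...,1]<.4)&(hsv[...,2]>80)).astype(np.uint8)
    g=cv2.erode(g,np.ones((7,7)))
    k,l,st,ce=cv2.connectedComponentsWithStats(g)
    for i in range(1,k):
        if st[i,4]<300:continue
        p=W[l==i][:,:2]*1000;h=cv2.convexHull(p.astype(np.float32));print(n,ce[i].round(),cv2.minAreaRect(h),p.mean(0),cv2.contourArea(h))
E
```

```text
time_s: 30.05
tcp_pos: [0.4273, -0.0085, 0.1856]
eef_rot: [180.0, 0.0, -90.6]
contact_force: [-0.5, -0.1, -1.5]
gripper_width: 0.0285
gripper_force: 25.0
scene [431. 271.] ((527.2265625, 270.2941589355469), (166.37258911132812, 327.4200744628906), 89.96450805664062) [546.28164296 272.34735749] 47768.09199827793
side [240. 234.] ((468.150146484375, 291.4530334472656), (219.25439453125, 131.29454040527344), 16.89719009399414) [441.99991728 283.98341796] 22311.21929113241
```

Run:
```python
from h import *
c=dict(np.load("scene_a.npz"));W=cloud(c)
f=c["frame"];hsv=cv2.cvtColor(f,cv2.COLOR_BGR2HSV)
g=((hsv[...,1]<40)&(abs(W[...,2])<.008)&(W[...,1]>.13)&(W[...,1]<.4)).astype(np.uint8)
cs,_=cv2.findContours(g,cv2.RETR_EXTERNAL,cv2.CHAIN_APPROX_NONE);q=max(cs,key=cv2.contourArea)[:,0]
P=W[q[:,1],q[:,0],:2];P=P[~np.isnan(P[:,0])]
a=P[P[:,0]<.42];print("round",circ(a))
b=P[P[:,0]>.54];print("sq",b.min(0),b.max(0),b[b[:,1]>.3][:,1].mean(),b[b[:,1]<.25][:,1].mean())
m=W[g>0];print(cv2.minAreaRect((m[m[:,0]>.56][:,:2]*1000).astype(np.float32)),m[:,0].max(),m[:,0].min())
```

```text
round (array([0.43603814, 0.27862513]), np.float64(0.08397718346946674))
sq [0.54074069 0.17782835] [0.69993649 0.36183712] 0.3459446433482859 0.19783053049830232
((623.5576782226562, 272.7206115722656), (141.20791625976562, 173.051513671875), 5.430603504180908) 0.6999364885195399 0.3461610230955141
```

```bash
python3 plan.py .4545 .316 .12 -90.65 24
```

```text
24 rows: [-0.677, -0.049, 0.137, 0.0, 0.0, 0.0]
```

```bash
python3 -m pendant '[[[-0.68,-0.05,0,0,0,0,-1],[-0.68,-0.05,0,0,0,0,-1],[-0.68,-0.05,0,0,0,0,-1],[-0.68,-0.05,0,0,0,0,-1],[-0.68,-0.05,0.16,0,0,0,-1],[-0.68,-0.05,0.16,0,0,0,-1],[-0.68,-0.05,0.16,0,0,0,-1],[-0.68,-0.05,0.16,0,0,0,-1]]]' >/dev/null
python3 -m pendant '[[[-0.68,-0.05,0.16,0,0,0,-1],[-0.68,-0.05,0.16,0,0,0,-1],[-0.68,-0.05,0.16,0,0,0,-1],[-0.68,-0.05,0.16,0,0,0,-1],[-0.68,-0.05,0.16,0,0,0,-1],[-0.68,-0.05,0.16,0,0,0,-1],[-0.68,-0.05,0.16,0,0,0,-1],[-0.68,-0.05,0.16,0,0,0,-1]]]' >/dev/null
python3 -m pendant '[[[-0.68,-0.05,0.16,0,0,0,-1],[-0.68,-0.05,0.16,0,0,0,-1],[-0.68,-0.05,0.16,0,0,0,-1],[-0.68,-0.05,0.16,0,0,0,-1],[-0.68,-0.05,0.16,0,0,0,-1],[-0.68,-0.05,0.16,0,0,0,-1],[-0.68,-0.05,0.16,0,0,0,-1],[-0.6,-0.05,0.16,0,0,0,-1]]]' >/dev/null
python3 -m pendant '[[[0,0,0.2,0,0,0,-1],[0,0,0.4,0,0,0,-1],[0,0,0.5,0,0,0,-1],[0,0,0.4,0,0,0,-1],[0,0,0.2,0,0,0,-1],[0,0,0,0,0,0,-1],[0,0,0,0,0,0,-1],[0,0,0,0,0,0,-1]]]'
```

```text
time_s: 33.25
tcp_pos: [0.4553, 0.3161, 0.0883]
eef_rot: [-180.0, 0.0, -90.6]
contact_force: [0.6, -1.1, -0.8]
gripper_width: 0.0289
gripper_force: 25.0
```

Now I'll lower it to touch, release, and rise.

```bash
python3 -m pendant '[[[0,0,0.2,0,0,0,-1],[0,0,0.1,0,0,0,-1],[0,0,0.1,0,0,0,-1],[0,0,0.05,0,0,0,-1],[0,0,0.05,0,0,0,-1],[0,0,0,0,0,0,-1],[0,0,0,0,0,0,-1],[0,0,0,0,0,0,-1]]]'
```

```text
time_s: 34.05
tcp_pos: [0.4551, 0.316, 0.078]
eef_rot: [-180.0, 0.0, -90.6]
contact_force: [0.1, 0.6, -2.1]
gripper_width: 0.0288
gripper_force: 25.0
```

```bash
python3 -m pendant '[[[0,0,0.05,0,0,0,-1],[0,0,0.05,0,0,0,-1],[0,0,0,0,0,0,-1],[0,0,0,0,0,0,0.14],[0,0,0,0,0,0,0.14],[0,0,0,0,0,0,0.14],[0,0,0,0,0,0,0.14],[0,0,0,0,0,0,0.14]]]'
python3 -m pendant '[[[0,0,-0.3,0,0,0,0.14],[0,0,-0.6,0,0,0,0.14],[0,0,-1,0,0,0,0.14],[0,0,-1,0,0,0,0.14],[0,0,-1,0,0,0,0.14],[0,0,-1,0,0,0,1],[0,0,-1,0,0,0,1],[0,0,-1,0,0,0,1]]]'
python3 look.py b; python3 plan.py .532 -.1934 .24 -90.65 32
```

```text
time_s: 34.85
tcp_pos: [0.4551, 0.3159, 0.0758]
eef_rot: [180.0, -0.0, -90.6]
contact_force: [-0.1, 0.0, -0.7]
gripper_width: 0.0495
gripper_force: 0.0
time_s: 35.65
tcp_pos: [0.4551, 0.3159, 0.216]
eef_rot: [-180.0, 0.1, -90.6]
contact_force: [-0.6, 1.5, 0.1]
gripper_width: 0.0684
gripper_force: 0.0
scene [450.0, 220.0] top 0.102 [0.4563, 0.3166] [0.032, 0.026]
scene [312.0, 216.0] top 0.074 [0.4318, -0.0065] [0.014, 0.01]
scene [234.0, 219.0] top 0.071 [0.444, -0.1929] [0.029, 0.028]
scene [198.0, 236.0] top 0.063 [0.4963, -0.2722] [0.03, 0.027]
scene [228.0, 244.0] top 0.091 [0.5351, -0.1921] [0.032, 0.027]
scene [195.0, 264.0] top 0.082 [0.5901, -0.2594] [0.031, 0.028]
side [233.0, 207.0] top 0.102 [0.4528, 0.3158] [0.027, 0.029]
side [301.0, 286.0] top 0.073 [0.426, -0.0102] [0.009, 0.011]
side [388.0, 306.0] top 0.091 [0.5302, -0.1923] [0.028, 0.03]
side [427.0, 312.0] top 0.082 [0.587, -0.2599] [0.028, 0.028]
side [360.0, 331.0] top 0.072 [0.4406, -0.193] [0.027, 0.028]
side [402.0, 342.0] top 0.063 [0.4909, -0.2719] [0.03, 0.027]
35.75
32 rows: [0.796, -0.127, -0.036, -0.002, 0.002, 0.0]
```

```bash
python3 -m pendant '[[[0.8,-0.127,-0.15,0,0,0,1],[0.8,-0.127,-0.15,0,0,0,1],[0.8,-0.127,-0.15,0,0,0,1],[0.8,-0.127,-0.15,0,0,0,1],[0.8,-0.127,0,0,0,0,1],[0.8,-0.127,0,0,0,0,1],[0.8,-0.127,0,0,0,0,1],[0.8,-0.127,0,0,0,0,1]]]' >/dev/null
python3 -m pendant '[[[0.8,-0.127,0,0,0,0,1],[0.8,-0.127,0,0,0,0,1],[0.8,-0.127,0,0,0,0,1],[0.8,-0.127,0,0,0,0,1],[0.8,-0.127,0,0,0,0,1],[0.8,-0.127,0,0,0,0,1],[0.8,-0.127,0,0,0,0,1],[0.8,-0.127,0,0,0,0,1]]]' >/dev/null
python3 -m pendant '[[[0.8,-0.127,0,0,0,0,1],[0.8,-0.127,0,0,0,0,1],[0.8,-0.127,0,0,0,0,1],[0.8,-0.127,0,0,0,0,1],[0.8,-0.127,0,0,0,0,1],[0.8,-0.127,0,0,0,0,1],[0.8,-0.127,0,0,0,0,1],[0.8,-0.127,0,0,0,0,1]]]' >/dev/null
python3 -m pendant '[[[0.8,-0.127,0,0,0,0,1],[0.8,-0.127,0,0,0,0,1],[0.8,-0.127,0,0,0,0,1],[0.8,-0.127,0,0,0,0,1],[0.8,-0.127,0,0,0,0,1],[0.8,-0.127,0,0,0,0,1],[0.8,-0.127,0,0,0,0,1],[0.7,-0.127,0,0,0,0,1]]]' >/dev/null
python3 -m pendant '[[[0,0,0,0,0,0,1],[0,0,0,0,0,0,1],[0,0,0,0,0,0,1],[0,0,0,0,0,0,1],[0,0,0,0,0,0,1],[0,0,0,0,0,0,1],[0,0,0,0,0,0,1],[0,0,0,0,0,0,1]]]'
python3 ws.py 90 .068 10
```

```text
time_s: 39.75
tcp_pos: [0.5308, -0.1948, 0.2259]
eef_rot: [-180.0, -0.0, -90.6]
contact_force: [0.6, -0.3, -0.4]
gripper_width: 0.0874
gripper_force: 0.0
px [322. 237.] [303 218  39  39 732] z 0.0903 bbox [ 0.5317 -0.1945] [0.0275 0.028 ] circle [ 0.5315 -0.1945] 0.014
10 rows: [-0.001, -0.004, 0.79, -0.0, -0.0, 0.001]
```

```bash
python3 -m pendant '[[[0,0,0.8,0,0,0,1],[0,0,0.8,0,0,0,1],[0,0,0.8,0,0,0,1],[0,0,0.8,0,0,0,1],[0,0,0.8,0,0,0,1],[0,0,0.8,0,0,0,1],[0,0,0.8,0,0,0,1],[0,0,0.8,0,0,0,1]]]' 25
python3 -m pendant '[[[0,0,0.8,0,0,0,1],[0,0,0.7,0,0,0,1],[0,0,0,0,0,0,1],[0,0,0,0,0,0,-1],[0,0,0,0,0,0,-1],[0,0,0,0,0,0,-1],[0,0,0,0,0,0,-1],[0,0,0,0,0,0,-1]]]'
python3 -m pendant '[[[0,0,0,0,0,0,-1],[0,0,0,0,0,0,-1],[0,0,0,0,0,0,-1],[0,0,0,0,0,0,-1],[0,0,-0.3,0,0,0,-1],[0,0,-0.5,0,0,0,-1],[0,0,-0.8,0,0,0,-1],[0,0,-0.8,0,0,0,-1]]]'
python3 -m pendant '[[[0,0,-0.8,0,0,0,-1],[0,0,-0.8,0,0,0,-1],[0,0,-0.8,0,0,0,-1],[0,0,-0.6,0,0,0,-1],[0,0,-0.1,0,0,0,-1],[0,0,0,0,0,0,-1],[0,0,0,0,0,0,-1],[0,0,0,0,0,0,-1]]]'
python3 plan.py .4275 -.0086 .170 -90.65 16
```

```text
time_s: 40.6
tcp_pos: [0.5309, -0.1949, 0.0973]
eef_rot: [-180.0, -0.0, -90.6]
contact_force: [0.1, 0.0, -0.7]
gripper_width: 0.0874
gripper_force: 0.0
time_s: 41.4
tcp_pos: [0.5309, -0.1949, 0.0683]
eef_rot: [-180.0, 0.0, -90.6]
contact_force: [0.0, -1.0, 0.2]
gripper_width: 0.0533
gripper_force: 0.0
time_s: 42.2
tcp_pos: [0.5306, -0.1949, 0.1169]
eef_rot: [180.0, 0.0, -90.6]
contact_force: [0.9, -0.4, -2.6]
gripper_width: 0.0283
gripper_force: 25.0
time_s: 43.0
tcp_pos: [0.5303, -0.1948, 0.177]
eef_rot: [179.9, 0.0, -90.6]
contact_force: [-0.3, 0.4, -1.6]
gripper_width: 0.0284
gripper_force: 25.0
16 rows: [-0.578, 0.328, 0.022, 0.001, 0.0, 0.0]
```

```bash
python3 -m pendant '[[[-0.578,0.328,0,0,0,0,-1],[-0.578,0.328,0,0,0,0,-1],[-0.578,0.328,0,0,0,0,-1],[-0.578,0.328,0,0,0,0,-1],[-0.578,0.328,0,0,0,0,-1],[-0.578,0.328,0,0,0,0,-1],[-0.578,0.328,0,0,0,0,-1],[-0.578,0.328,0,0,0,0,-1]]]' >/dev/null
python3 -m pendant '[[[-0.578,0.328,0,0,0,0,-1],[-0.578,0.328,0,0,0,0,-1],[-0.578,0.328,0,0,0,0,-1],[-0.578,0.328,0,0,0,0,-1],[-0.578,0.328,0,0,0,0,-1],[-0.578,0.328,0,0,0,0,-1],[-0.578,0.328,0,0,0,0,-1],[-0.578,0.328,0,0,0,0,-1]]]' >/dev/null
python3 -m pendant '[[[0,0,0.2,0,0,0,-1],[0,0,0.3,0,0,0,-1],[0,0,0.3,0,0,0,-1],[0,0,0.2,0,0,0,-1],[0,0,0,0,0,0,-1],[0,0,0,0,0,0,-1],[0,0,0,0,0,0,-1],[0,0,0,0,0,0,-1]]]'
python3 plan.py .4275 -.0086 .127 -90.65 7
```

```text
time_s: 45.4
tcp_pos: [0.428, -0.0088, 0.1581]
eef_rot: [-180.0, 0.0, -90.6]
contact_force: [-0.1, 0.2, -1.4]
gripper_width: 0.0287
gripper_force: 25.0
7 rows: [-0.002, 0.004, 0.222, -0.001, 0.0, 0.001]
```

```bash
python3 -m pendant '[[[0,0.025,0.22,0,0,0,-1],[0,0,0.22,0,0,0,-1],[0,0,0.22,0,0,0,-1],[0,0,0.22,0,0,0,-1],[0,0,0.22,0,0,0,-1],[0,0,0.22,0,0,0,-1],[0,0,0.22,0,0,0,-1],[0,0,0,0,0,0,-1]]]'
python3 -m pendant '[[[0,0,0.1,0,0,0,-1],[0,0,0.1,0,0,0,-1],[0,0,0.1,0,0,0,-1],[0,0,0.1,0,0,0,-1],[0,0,0.1,0,0,0,-1],[0,0,0.05,0,0,0,-1],[0,0,0,0,0,0,-1],[0,0,0,0,0,0,-1]]]'
```

```text
time_s: 46.2
tcp_pos: [0.4269, -0.0089, 0.1264]
eef_rot: [179.9, -0.0, -90.6]
contact_force: [-0.0, 0.2, -1.8]
gripper_width: 0.0285
gripper_force: 25.0
time_s: 47.0
tcp_pos: [0.4274, -0.0088, 0.1161]
eef_rot: [180.0, -0.0, -90.6]
contact_force: [-0.4, 0.2, -2.9]
gripper_width: 0.0283
gripper_force: 25.0
```

```bash
python3 -m pendant '[[[0,0,0.15,0,0,0,-1],[0,0,0.15,0,0,0,-1],[0,0,0.1,0,0,0,-1],[0,0,0.1,0,0,0,-1],[0,0,0.08,0,0,0,-1],[0,0,0.07,0,0,0,-1],[0,0,0.03,0,0,0,-1],[0,0,0,0,0,0,-1]]]'
```

```text
time_s: 47.8
tcp_pos: [0.4274, -0.0088, 0.1029]
eef_rot: [-180.0, -0.0, -90.6]
contact_force: [-2.4, 0.7, 3.9]
gripper_width: 0.0282
gripper_force: 25.0
```

```bash
python3 -m pendant '[[[0,0,-0.2,0,0,0,-1],[0,0,-0.4,0,0,0,-1],[0,0,-0.6,0,0,0,-1],[0,0,-0.8,0,0,0,-1],[0,0,-0.8,0,0,0,-1],[0,0,-0.6,0,0,0,-1],[0,0,-0.2,0,0,0,-1],[0,0,0,0,0,0,-1]]]'
python3 plan.py .645 .310 .09 -90.65 24
```

```text
time_s: 48.6
tcp_pos: [0.4276, -0.0087, 0.1752]
eef_rot: [-179.9, 0.0, -90.6]
contact_force: [0.5, -0.5, -1.5]
gripper_width: 0.0286
gripper_force: 25.0
24 rows: [-0.669, -0.445, 0.178, -0.001, 0.0, 0.0]
```

```bash
python3 -m pendant '[[[-0.67,-0.445,0,0,0,0,-1],[-0.67,-0.445,0,0,0,0,-1],[-0.67,-0.445,0,0,0,0,-1],[-0.67,-0.445,0,0,0,0,-1],[-0.67,-0.445,0.2,0,0,0,-1],[-0.67,-0.445,0.2,0,0,0,-1],[-0.67,-0.445,0.2,0,0,0,-1],[-0.67,-0.445,0.2,0,0,0,-1]]]' >/dev/null
python3 -m pendant '[[[-0.67,-0.445,0.2,0,0,0,-1],[-0.67,-0.445,0.2,0,0,0,-1],[-0.67,-0.445,0.2,0,0,0,-1],[-0.67,-0.445,0.2,0,0,0,-1],[-0.67,-0.445,0.2,0,0,0,-1],[-0.67,-0.445,0.2,0,0,0,-1],[-0.67,-0.445,0.2,0,0,0,-1],[-0.67,-0.445,0.2,0,0,0,-1]]]' >/dev/null
python3 -m pendant '[[[-0.67,-0.445,0.2,0,0,0,-1],[-0.67,-0.445,0.2,0,0,0,-1],[-0.67,-0.445,0.2,0,0,0,-1],[-0.67,-0.445,0.2,0,0,0,-1],[-0.67,-0.445,0.2,0,0,0,-1],[-0.67,-0.445,0.2,0,0,0,-1],[-0.67,-0.445,0.2,0,0,0,-1],[-0.67,-0.445,0.2,0,0,0,-1]]]' >/dev/null
python3 -m pendant '[[[0,0,0.1,0,0,0,-1],[0,0,0.1,0,0,0,-1],[0,0,0,0,0,0,-1],[0,0,0,0,0,0,-1],[0,0,0,0,0,0,-1],[0,0,0,0,0,0,-1],[0,0,0,0,0,0,-1],[0,0,0,0,0,0,-1]]]'
```

```text
time_s: 51.8
tcp_pos: [0.6444, 0.3104, 0.0907]
eef_rot: [-180.0, 0.0, -90.6]
contact_force: [0.9, 0.2, -3.3]
gripper_width: 0.0285
gripper_force: 25.0
```

Next come the 90's release, the return, and another look at the pad.

```bash
python3 -m pendant '[[[0,0,0.3,0,0,0,-1],[0,0,0.3,0,0,0,-1],[0,0,0.3,0,0,0,-1],[0,0,0.1,0,0,0,-1],[0,0,0.06,0,0,0,-1],[0,0,0.05,0,0,0,-1],[0,0,0,0,0,0,-1],[0,0,0,0,0,0,-1]]]'
python3 -m pendant '[[[0,0,0.03,0,0,0,-1],[0,0,0,0,0,0,-1],[0,0,0,0,0,0,-1],[0,0,0,0,0,0,0.14],[0,0,0,0,0,0,0.14],[0,0,0,0,0,0,0.14],[0,0,0,0,0,0,0.14],[0,0,0,0,0,0,0.14]]]'
python3 -m pendant '[[[0,0,-0.3,0,0,0,0.14],[0,0,-0.6,0,0,0,0.14],[0,0,-1,0,0,0,0.14],[0,0,-1,0,0,0,0.14],[0,0,-1,0,0,0,0.14],[0,0,-1,0,0,0,1],[0,0,-1,0,0,0,1],[0,0,-1,0,0,0,1]]]'
python3 look.py c; python3 plan.py .588 -.2608 .22 -90.65 32
```

```text
time_s: 52.6
tcp_pos: [0.6445, 0.3105, 0.0686]
eef_rot: [-180.0, 0.0, -90.6]
contact_force: [0.7, 0.8, -0.8]
gripper_width: 0.0287
gripper_force: 25.0
time_s: 53.4
tcp_pos: [0.6444, 0.3105, 0.0678]
eef_rot: [-180.0, 0.0, -90.6]
contact_force: [0.2, -0.3, -0.1]
gripper_width: 0.0496
gripper_force: 0.0
time_s: 54.2
tcp_pos: [0.6445, 0.3105, 0.208]
eef_rot: [-179.9, 0.0, -90.6]
contact_force: [0.7, 1.6, 0.0]
gripper_width: 0.0688
gripper_force: 0.0
scene [449.0, 221.0] top 0.100 [0.4592, 0.3129] [0.023, 0.018]
scene [312.0, 215.0] top 0.075 [0.4315, -0.0078] [0.012, 0.012]
scene [234.0, 219.0] top 0.073 [0.4447, -0.1926] [0.03, 0.028]
scene [198.0, 236.0] top 0.062 [0.4958, -0.2707] [0.03, 0.029]
scene [195.0, 264.0] top 0.081 [0.5903, -0.2599] [0.032, 0.027]
scene [457.0, 286.0] top 0.092 [0.6461, 0.3115] [0.031, 0.026]
side [289.0, 179.0] top 0.091 [0.6413, 0.3113] [0.027, 0.031]
side [233.0, 207.0] top 0.101 [0.4525, 0.3167] [0.028, 0.032]
side [301.0, 286.0] top 0.074 [0.4233, -0.0092] [0.012, 0.009]
side [427.0, 312.0] top 0.082 [0.5863, -0.2605] [0.029, 0.027]
side [360.0, 331.0] top 0.072 [0.4407, -0.1926] [0.026, 0.026]
side [402.0, 342.0] top 0.062 [0.4913, -0.2717] [0.028, 0.028]
54.3
32 rows: [0.895, 0.081, -0.016, -0.003, 0.002, 0.0]
```

```bash
python3 -m pendant '[[[0.5,0.081,-0.1,0,0,0,1],[0.9,0.081,-0.1,0,0,0,1],[0.9,0.081,-0.1,0,0,0,1],[0.9,0.081,-0.1,0,0,0,1],[0.9,0.081,-0.1,0,0,0,1],[0.9,0.081,0,0,0,0,1],[0.9,0.081,0,0,0,0,1],[0.9,0.081,0,0,0,0,1]]]' >/dev/null
python3 -m pendant '[[[0.9,0.081,0,0,0,0,1],[0.9,0.081,0,0,0,0,1],[0.9,0.081,0,0,0,0,1],[0.9,0.081,0,0,0,0,1],[0.9,0.081,0,0,0,0,1],[0.9,0.081,0,0,0,0,1],[0.9,0.081,0,0,0,0,1],[0.9,0.081,0,0,0,0,1]]]' >/dev/null
python3 -m pendant '[[[0.9,0.081,0,0,0,0,1],[0.9,0.081,0,0,0,0,1],[0.9,0.081,0,0,0,0,1],[0.9,0.081,0,0,0,0,1],[0.9,0.081,0,0,0,0,1],[0.9,0.081,0,0,0,0,1],[0.9,0.081,0,0,0,0,1],[0.9,0.081,0,0,0,0,1]]]' >/dev/null
python3 -m pendant '[[[0.9,0.081,0,0,0,0,1],[0.9,0.081,0,0,0,0,1],[0.9,0.081,0,0,0,0,1],[0.9,0.081,0,0,0,0,1],[0.9,0.081,0,0,0,0,1],[0.9,0.081,0,0,0,0,1],[0.9,0.081,0,0,0,0,1],[0.8,0.081,0,0,0,0,1]]]' >/dev/null
python3 -m pendant '[[[0.3,0,0,0,0,0,1],[0,0,0,0,0,0,1],[0,0,0,0,0,0,1],[0,0,0,0,0,0,1],[0,0,0,0,0,0,1],[0,0,0,0,0,0,1],[0,0,0,0,0,0,1],[0,0,0,0,0,0,1]]]'
python3 ws.py 80 .058 10
```

```text
time_s: 58.3
tcp_pos: [0.5864, -0.2607, 0.2158]
eef_rot: [-180.0, 0.0, -90.6]
contact_force: [-0.3, -0.2, -0.6]
gripper_width: 0.0876
gripper_force: 0.0
px [320. 234.] [301 215  39  39 726] z 0.0805 bbox [ 0.5888 -0.2627] [0.0275 0.0275] circle [ 0.5885 -0.2626] 0.0139
10 rows: [0.009, -0.011, 0.789, -0.0, 0.0, 0.001]
```

```bash
python3 -m pendant '[[[0.09,-0.08,0.8,0,0,0,1],[0,0,0.8,0,0,0,1],[0,0,0.8,0,0,0,1],[0,0,0.8,0,0,0,1],[0,0,0.8,0,0,0,1],[0,0,0.8,0,0,0,1],[0,0,0.8,0,0,0,1],[0,0,0.8,0,0,0,1]]]' 25 >/dev/null
python3 -m pendant '[[[0,0,0.8,0,0,0,1],[0,0,0.69,0,0,0,1],[0,0,0,0,0,0,1],[0,0,0,0,0,0,-1],[0,0,0,0,0,0,-1],[0,0,0,0,0,0,-1],[0,0,0,0,0,0,-1],[0,0,0,0,0,0,-1]]]'
python3 -m pendant '[[[0,0,0,0,0,0,-1],[0,0,0,0,0,0,-1],[0,0,0,0,0,0,-1],[0,0,0,0,0,0,-1],[0,0,-0.3,0,0,0,-1],[0,0,-0.5,0,0,0,-1],[0,0,-0.8,0,0,0,-1],[0,0,-0.8,0,0,0,-1]]]'
python3 -m pendant '[[[0,0,-0.8,0,0,0,-1],[0,0,-0.8,0,0,0,-1],[0,0,-0.8,0,0,0,-1],[0,0,-0.6,0,0,0,-1],[0,0,-0.1,0,0,0,-1],[0,0,0,0,0,0,-1],[0,0,0,0,0,0,-1],[0,0,0,0,0,0,-1]]]'
python3 plan.py .4275 -.0086 .160 -90.65 16
```

```text
time_s: 59.95
tcp_pos: [0.5881, -0.2628, 0.0584]
eef_rot: [-180.0, -0.0, -90.6]
contact_force: [-0.6, 0.3, 0.1]
gripper_width: 0.0531
gripper_force: 0.0
time_s: 60.75
tcp_pos: [0.5878, -0.2628, 0.107]
eef_rot: [180.0, -0.0, -90.6]
contact_force: [1.0, -0.0, -0.6]
gripper_width: 0.028
gripper_force: 25.0
time_s: 61.55
tcp_pos: [0.5874, -0.2626, 0.1669]
eef_rot: [179.9, 0.0, -90.6]
contact_force: [0.6, 0.8, -1.0]
gripper_width: 0.0279
gripper_force: 25.0
16 rows: [-0.788, 0.509, 0.022, 0.001, 0.0, 0.0]
```

```bash
python3 -m pendant '[[[-0.788,0.509,0,0,0,0,-1],[-0.788,0.509,0,0,0,0,-1],[-0.788,0.509,0,0,0,0,-1],[-0.788,0.509,0,0,0,0,-1],[-0.788,0.509,0,0,0,0,-1],[-0.788,0.509,0,0,0,0,-1],[-0.788,0.509,0,0,0,0,-1],[-0.788,0.509,0,0,0,0,-1]]]' >/dev/null
python3 -m pendant '[[[-0.788,0.509,0,0,0,0,-1],[-0.788,0.509,0,0,0,0,-1],[-0.788,0.509,0,0,0,0,-1],[-0.788,0.509,0,0,0,0,-1],[-0.788,0.509,0,0,0,0,-1],[-0.788,0.509,0,0,0,0,-1],[-0.788,0.509,0,0,0,0,-1],[-0.788,0.509,0,0,0,0,-1]]]' >/dev/null
python3 -m pendant '[[[0,0,0.2,0,0,0,-1],[0,0,0.3,0,0,0,-1],[0,0,0.3,0,0,0,-1],[0,0,0.2,0,0,0,-1],[0,0,0,0,0,0,-1],[0,0,0,0,0,0,-1],[0,0,0,0,0,0,-1],[0,0,0,0,0,0,-1]]]'
python3 plan.py .4275 -.0086 .117 -90.65 7
```

```text
time_s: 63.95
tcp_pos: [0.428, -0.0089, 0.1481]
eef_rot: [-180.0, 0.0, -90.6]
contact_force: [0.4, -0.6, -0.9]
gripper_width: 0.0282
gripper_force: 25.0
7 rows: [-0.002, 0.003, 0.222, -0.001, 0.0, 0.001]
```

```bash
python3 -m pendant '[[[0,0.025,0.22,0,0,0,-1],[0,0,0.22,0,0,0,-1],[0,0,0.22,0,0,0,-1],[0,0,0.22,0,0,0,-1],[0,0,0.22,0,0,0,-1],[0,0,0.22,0,0,0,-1],[0,0,0.22,0,0,0,-1],[0,0,0,0,0,0,-1]]]'
python3 -m pendant '[[[0,0,0.1,0,0,0,-1],[0,0,0.1,0,0,0,-1],[0,0,0.1,0,0,0,-1],[0,0,0.1,0,0,0,-1],[0,0,0.1,0,0,0,-1],[0,0,0.05,0,0,0,-1],[0,0,0,0,0,0,-1],[0,0,0,0,0,0,-1]]]'
```

```text
time_s: 64.75
tcp_pos: [0.4269, -0.009, 0.1164]
eef_rot: [179.9, -0.0, -90.6]
contact_force: [-0.5, -0.5, -1.2]
gripper_width: 0.0283
gripper_force: 25.0
time_s: 65.55
tcp_pos: [0.4281, -0.009, 0.1078]
eef_rot: [-179.9, -0.0, -90.6]
contact_force: [-4.8, -1.7, 21.0]
gripper_width: 0.028
gripper_force: 25.0
```

```bash
python3 -m pendant '[[[0,0,-0.2,0,0,0,-1],[0,0,-0.4,0,0,0,-1],[0,0,-0.6,0,0,0,-1],[0,0,-0.8,0,0,0,-1],[0,0,-0.6,0,0,0,-1],[0,0,-0.4,0,0,0,-1],[0,0,-0.1,0,0,0,-1],[0,0,0,0,0,0,-1]]]'
python3 plan.py .406 .233 .08 -90.65 16
```

```text
time_s: 66.35
tcp_pos: [0.4272, -0.0088, 0.1681]
eef_rot: [-180.0, 0.0, -90.6]
contact_force: [-0.2, -0.4, -1.4]
gripper_width: 0.0279
gripper_force: 25.0
16 rows: [-0.755, 0.075, 0.275, -0.0, 0.0, 0.0]
```

```bash
python3 -m pendant '[[[-0.755,0.075,0,0,0,0,-1],[-0.755,0.075,0,0,0,0,-1],[-0.755,0.075,0,0,0,0,-1],[-0.755,0.075,0,0,0,0,-1],[-0.755,0.075,0.35,0,0,0,-1],[-0.755,0.075,0.35,0,0,0,-1],[-0.755,0.075,0.35,0,0,0,-1],[-0.755,0.075,0.35,0,0,0,-1]]]' >/dev/null
python3 -m pendant '[[[-0.755,0.075,0.35,0,0,0,-1],[-0.755,0.075,0.35,0,0,0,-1],[-0.755,0.075,0.35,0,0,0,-1],[-0.755,0.075,0.35,0,0,0,-1],[-0.755,0.075,0.35,0,0,0,-1],[-0.755,0.075,0.35,0,0,0,-1],[-0.755,0.075,0.35,0,0,0,-1],[-0.755,0.075,0.35,0,0,0,-1]]]' >/dev/null
python3 -m pendant '[[[0,0,0.3,0,0,0,-1],[0,0,0.3,0,0,0,-1],[0,0,0.2,0,0,0,-1],[0,0,0.1,0,0,0,-1],[0,0,0,0,0,0,-1],[0,0,0,0,0,0,-1],[0,0,0,0,0,0,-1],[0,0,0,0,0,0,-1]]]'
```

```text
time_s: 68.75
tcp_pos: [0.4061, 0.233, 0.0664]
eef_rot: [-180.0, 0.0, -90.6]
contact_force: [-1.0, -0.5, -1.1]
gripper_width: 0.0278
gripper_force: 25.0
```

```bash
python3 -m pendant '[[[0,0,0.15,0,0,0,-1],[0,0,0.1,0,0,0,-1],[0,0,0.1,0,0,0,-1],[0,0,0.07,0,0,0,-1],[0,0,0.05,0,0,0,-1],[0,0,0,0,0,0,-1],[0,0,0,0,0,0,-1],[0,0,0,0,0,0,-1]]]'
python3 -m pendant '[[[0,0,0.03,0,0,0,-1],[0,0,0,0,0,0,-1],[0,0,0,0,0,0,-1],[0,0,0,0,0,0,0.14],[0,0,0,0,0,0,0.14],[0,0,0,0,0,0,0.14],[0,0,0,0,0,0,0.14],[0,0,0,0,0,0,0.14]]]'
python3 -m pendant '[[[0,0,-0.3,0,0,0,0.14],[0,0,-0.6,0,0,0,0.14],[0,0,-1,0,0,0,0.14],[0,0,-1,0,0,0,0.14],[0,0,-1,0,0,0,0.14],[0,0,-1,0,0,0,1],[0,0,-1,0,0,0,1],[0,0,-1,0,0,0,1]]]'
python3 look.py d; python3 plan.py .442 -.194 .21 -90.65 24
```

```text
time_s: 69.55
tcp_pos: [0.4058, 0.2329, 0.0578]
eef_rot: [-180.0, -0.0, -90.6]
contact_force: [-6.3, -2.6, 18.2]
gripper_width: 0.0286
gripper_force: 25.0
time_s: 70.35
tcp_pos: [0.4059, 0.233, 0.0559]
eef_rot: [180.0, -0.0, -90.6]
contact_force: [-0.7, -0.0, -0.0]
gripper_width: 0.0496
gripper_force: 0.0
time_s: 71.15
tcp_pos: [0.4058, 0.2328, 0.1954]
eef_rot: [-180.0, 0.0, -90.6]
contact_force: [0.3, -0.1, 0.8]
gripper_width: 0.0686
gripper_force: 0.0
scene [413.0, 208.0] top 0.081 [0.4086, 0.2348] [0.031, 0.026]
scene [450.0, 220.0] top 0.102 [0.4574, 0.3172] [0.027, 0.026]
scene [312.0, 215.0] top 0.073 [0.4324, -0.0076] [0.012, 0.012]
scene [234.0, 219.0] top 0.072 [0.4456, -0.1923] [0.03, 0.028]
scene [198.0, 236.0] top 0.062 [0.4956, -0.2714] [0.028, 0.026]
scene [457.0, 286.0] top 0.093 [0.6468, 0.3117] [0.031, 0.027]
side [289.0, 179.0] top 0.092 [0.6417, 0.312] [0.027, 0.031]
side [233.0, 207.0] top 0.101 [0.4536, 0.3168] [0.028, 0.03]
side [236.0, 234.0] top 0.083 [0.4012, 0.2348] [0.028, 0.031]
side [301.0, 286.0] top 0.073 [0.4246, -0.009] [0.013, 0.01]
side [360.0, 331.0] top 0.072 [0.4406, -0.1935] [0.028, 0.028]
side [402.0, 343.0] top 0.063 [0.4901, -0.2721] [0.029, 0.028]
71.25
24 rows: [0.891, -0.083, -0.028, -0.002, 0.002, 0.001]
```

```bash
python3 -m pendant '[[[0.6,-0.083,-0.1,0,0,0,1],[0.9,-0.083,-0.1,0,0,0,1],[0.9,-0.083,-0.1,0,0,0,1],[0.9,-0.083,-0.1,0,0,0,1],[0.9,-0.083,0,0,0,0,1],[0.9,-0.083,0,0,0,0,1],[0.9,-0.083,0,0,0,0,1],[0.9,-0.083,0,0,0,0,1]]]' >/dev/null
python3 -m pendant '[[[0.9,-0.083,0,0,0,0,1],[0.9,-0.083,0,0,0,0,1],[0.9,-0.083,0,0,0,0,1],[0.9,-0.083,0,0,0,0,1],[0.9,-0.083,0,0,0,0,1],[0.9,-0.083,0,0,0,0,1],[0.9,-0.083,0,0,0,0,1],[0.9,-0.083,0,0,0,0,1]]]' >/dev/null
python3 -m pendant '[[[0.9,-0.083,0,0,0,0,1],[0.9,-0.083,0,0,0,0,1],[0.9,-0.083,0,0,0,0,1],[0.9,-0.083,0,0,0,0,1],[0.9,-0.083,0,0,0,0,1],[0.9,-0.083,0,0,0,0,1],[0.9,-0.083,0,0,0,0,1],[0.9,-0.083,0,0,0,0,1]]]' >/dev/null
python3 -m pendant '[[[0,0,0,0,0,0,1],[0,0,0,0,0,0,1],[0,0,0,0,0,0,1],[0,0,0,0,0,0,1],[0,0,0,0,0,0,1],[0,0,0,0,0,0,1],[0,0,0,0,0,0,1],[0,0,0,0,0,0,1]]]'
python3 ws.py 70 .062 9
```

```text
time_s: 74.45
tcp_pos: [0.4412, -0.1932, 0.2021]
eef_rot: [-180.0, -0.0, -90.6]
contact_force: [0.7, -0.2, -0.7]
gripper_width: 0.0877
gripper_force: 0.0
px [322. 236.] [303 217  40  39 741] z 0.0704 bbox [ 0.4418 -0.1947] [0.0277 0.0276] circle [ 0.4419 -0.1946] 0.0139
9 rows: [0.008, -0.004, 0.779, -0.0, -0.0, 0.001]
```

```bash
python3 -m pendant '[[[0.07,-0.03,0.8,0,0,0,1],[0,0,0.8,0,0,0,1],[0,0,0.8,0,0,0,1],[0,0,0.8,0,0,0,1],[0,0,0.8,0,0,0,1],[0,0,0.8,0,0,0,1],[0,0,0.8,0,0,0,1],[0,0,0.8,0,0,0,1]]]' 25 >/dev/null
python3 -m pendant '[[[0,0,0.6,0,0,0,1],[0,0,0,0,0,0,1],[0,0,0,0,0,0,1],[0,0,0,0,0,0,-1],[0,0,0,0,0,0,-1],[0,0,0,0,0,0,-1],[0,0,0,0,0,0,-1],[0,0,0,0,0,0,-1]]]'
python3 -m pendant '[[[0,0,0,0,0,0,-1],[0,0,0,0,0,0,-1],[0,0,0,0,0,0,-1],[0,0,0,0,0,0,-1],[0,0,-0.3,0,0,0,-1],[0,0,-0.5,0,0,0,-1],[0,0,-0.8,0,0,0,-1],[0,0,-0.8,0,0,0,-1]]]'
python3 -m pendant '[[[0,0,-0.8,0,0,0,-1],[0,0,-0.8,0,0,0,-1],[0,0,-0.8,0,0,0,-1],[0,0,-0.4,0,0,0,-1],[0,0,0,0,0,0,-1],[0,0,0,0,0,0,-1],[0,0,0,0,0,0,-1],[0,0,0,0,0,0,-1]]]'
python3 plan.py .4275 -.0086 .165 -90.65 16
```

```text
time_s: 76.1
tcp_pos: [0.4418, -0.1948, 0.0623]
eef_rot: [-180.0, -0.0, -90.6]
contact_force: [-0.1, 0.4, 0.5]
gripper_width: 0.0533
gripper_force: 0.0
time_s: 76.9
tcp_pos: [0.4415, -0.1948, 0.1112]
eef_rot: [180.0, 0.0, -90.6]
contact_force: [0.6, 0.5, -1.5]
gripper_width: 0.0283
gripper_force: 25.0
time_s: 77.7
tcp_pos: [0.4413, -0.1948, 0.1654]
eef_rot: [179.9, 0.0, -90.6]
contact_force: [0.7, -0.2, -2.0]
gripper_width: 0.0278
gripper_force: 25.0
16 rows: [-0.581, 0.05, 0.001, 0.001, 0.0, 0.0]
```

```bash
python3 -m pendant '[[[-0.581,0.05,0,0,0,0,-1],[-0.581,0.05,0,0,0,0,-1],[-0.581,0.05,0,0,0,0,-1],[-0.581,0.05,0,0,0,0,-1],[-0.581,0.05,0,0,0,0,-1],[-0.581,0.05,0,0,0,0,-1],[-0.581,0.05,0,0,0,0,-1],[-0.581,0.05,0,0,0,0,-1]]]' >/dev/null
python3 -m pendant '[[[-0.581,0.05,0,0,0,0,-1],[-0.581,0.05,0,0,0,0,-1],[-0.581,0.05,0,0,0,0,-1],[-0.581,0.05,0,0,0,0,-1],[-0.581,0.05,0,0,0,0,-1],[-0.581,0.05,0,0,0,0,-1],[-0.581,0.05,0,0,0,0,-1],[-0.581,0.05,0,0,0,0,-1]]]' >/dev/null
python3 -m pendant '[[[0,0,0.2,0,0,0,-1],[0,0,0.3,0,0,0,-1],[0,0,0.15,0,0,0,-1],[0,0,0,0,0,0,-1],[0,0,0,0,0,0,-1],[0,0,0,0,0,0,-1],[0,0,0,0,0,0,-1],[0,0,0,0,0,0,-1]]]'
python3 plan.py .4275 -.0086 .121 -90.65 7
```

```text
time_s: 80.1
tcp_pos: [0.4278, -0.0088, 0.1532]
eef_rot: [-180.0, 0.0, -90.6]
contact_force: [-0.1, -0.5, -2.0]
gripper_width: 0.0277
gripper_force: 25.0
7 rows: [-0.001, 0.002, 0.23, -0.0, 0.0, 0.001]
```

```bash
python3 -m pendant '[[[0,0.015,0.23,0,0,0,-1],[0,0,0.23,0,0,0,-1],[0,0,0.23,0,0,0,-1],[0,0,0.23,0,0,0,-1],[0,0,0.23,0,0,0,-1],[0,0,0.23,0,0,0,-1],[0,0,0.23,0,0,0,-1],[0,0,0,0,0,0,-1]]]'
python3 -m pendant '[[[0,0,0.1,0,0,0,-1],[0,0,0.1,0,0,0,-1],[0,0,0.1,0,0,0,-1],[0,0,0.1,0,0,0,-1],[0,0,0.1,0,0,0,-1],[0,0,0.02,0,0,0,-1],[0,0,0,0,0,0,-1],[0,0,0,0,0,0,-1]]]'
```

```text
time_s: 80.9
tcp_pos: [0.427, -0.0089, 0.1202]
eef_rot: [179.9, -0.0, -90.6]
contact_force: [0.6, -0.3, -0.9]
gripper_width: 0.028
gripper_force: 25.0
time_s: 81.7
tcp_pos: [0.4275, -0.0087, 0.1106]
eef_rot: [-180.0, 0.0, -90.6]
contact_force: [0.4, -0.3, -1.0]
gripper_width: 0.0283
gripper_force: 25.0
```

```bash
python3 -m pendant '[[[0,0,0.15,0,0,0,-1],[0,0,0.15,0,0,0,-1],[0,0,0.1,0,0,0,-1],[0,0,0.1,0,0,0,-1],[0,0,0.08,0,0,0,-1],[0,0,0.07,0,0,0,-1],[0,0,0.04,0,0,0,-1],[0,0,0,0,0,0,-1]]]'
python3 -m pendant '[[[0,0,-0.2,0,0,0,-1],[0,0,-0.4,0,0,0,-1],[0,0,-0.6,0,0,0,-1],[0,0,-0.8,0,0,0,-1],[0,0,-0.8,0,0,0,-1],[0,0,-0.6,0,0,0,-1],[0,0,-0.2,0,0,0,-1],[0,0,0,0,0,0,-1]]]'
python3 plan.py .645 .226 .085 -90.65 24
```

```text
time_s: 82.5
tcp_pos: [0.4274, -0.0088, 0.0971]
eef_rot: [180.0, -0.0, -90.6]
contact_force: [-2.0, 0.3, 6.0]
gripper_width: 0.028
gripper_force: 25.0
time_s: 83.3
tcp_pos: [0.4277, -0.0086, 0.1694]
eef_rot: [-179.9, 0.0, -90.6]
contact_force: [-0.5, 0.5, -2.7]
gripper_width: 0.0282
gripper_force: 25.0
24 rows: [-0.494, -0.447, 0.176, -0.001, 0.0, 0.0]
```

```bash
python3 -m pendant '[[[-0.494,-0.447,0,0,0,0,-1],[-0.494,-0.447,0,0,0,0,-1],[-0.494,-0.447,0,0,0,0,-1],[-0.494,-0.447,0,0,0,0,-1],[-0.494,-0.447,0.2,0,0,0,-1],[-0.494,-0.447,0.2,0,0,0,-1],[-0.494,-0.447,0.2,0,0,0,-1],[-0.494,-0.447,0.2,0,0,0,-1]]]' >/dev/null
python3 -m pendant '[[[-0.494,-0.447,0.2,0,0,0,-1],[-0.494,-0.447,0.2,0,0,0,-1],[-0.494,-0.447,0.2,0,0,0,-1],[-0.494,-0.447,0.2,0,0,0,-1],[-0.494,-0.447,0.2,0,0,0,-1],[-0.494,-0.447,0.2,0,0,0,-1],[-0.494,-0.447,0.2,0,0,0,-1],[-0.494,-0.447,0.2,0,0,0,-1]]]' >/dev/null
python3 -m pendant '[[[-0.494,-0.447,0.2,0,0,0,-1],[-0.494,-0.447,0.2,0,0,0,-1],[-0.494,-0.447,0.2,0,0,0,-1],[-0.494,-0.447,0.2,0,0,0,-1],[-0.494,-0.447,0.2,0,0,0,-1],[-0.494,-0.447,0.2,0,0,0,-1],[-0.494,-0.447,0.2,0,0,0,-1],[-0.494,-0.447,0.2,0,0,0,-1]]]' >/dev/null
python3 -m pendant '[[[0,0,0.2,0,0,0,-1],[0,0,0.2,0,0,0,-1],[0,0,0.1,0,0,0,-1],[0,0,0,0,0,0,-1],[0,0,0,0,0,0,-1],[0,0,0,0,0,0,-1],[0,0,0,0,0,0,-1],[0,0,0,0,0,0,-1]]]'
```

```text
time_s: 86.5
tcp_pos: [0.6446, 0.226, 0.079]
eef_rot: [-180.0, 0.0, -90.6]
contact_force: [0.2, 0.2, -1.3]
gripper_width: 0.0283
gripper_force: 25.0
```

```bash
python3 -m pendant '[[[0,0,0.25,0,0,0,-1],[0,0,0.25,0,0,0,-1],[0,0,0.15,0,0,0,-1],[0,0,0.1,0,0,0,-1],[0,0,0.06,0,0,0,-1],[0,0,0.02,0,0,0,-1],[0,0,0,0,0,0,-1],[0,0,0,0,0,0,-1]]]'
python3 -m pendant '[[[0,0,0.02,0,0,0,-1],[0,0,0,0,0,0,-1],[0,0,0,0,0,0,-1],[0,0,0,0,0,0,0.14],[0,0,0,0,0,0,0.14],[0,0,0,0,0,0,0.14],[0,0,0,0,0,0,0.14],[0,0,0,0,0,0,0.14]]]'
python3 -m pendant '[[[0,0,-0.3,0,0,0,0.14],[0,0,-0.6,0,0,0,0.14],[0,0,-1,0,0,0,0.14],[0,0,-1,0,0,0,0.14],[0,0,-1,0,0,0,0.14],[0,0,-1,0,0,0,1],[0,0,-1,0,0,0,1],[0,0,-1,0,0,0,1]]]'
python3 look.py e; python3 plan.py .4925 -.273 .20 -90.65 32
```

```text
time_s: 87.3
tcp_pos: [0.6447, 0.2261, 0.0622]
eef_rot: [-180.0, 0.0, -90.6]
contact_force: [-0.1, -0.3, -1.7]
gripper_width: 0.0281
gripper_force: 25.0
time_s: 88.1
tcp_pos: [0.6446, 0.226, 0.0616]
eef_rot: [180.0, -0.0, -90.6]
contact_force: [-0.6, -0.1, 0.1]
gripper_width: 0.0497
gripper_force: 0.0
time_s: 88.9
tcp_pos: [0.6447, 0.226, 0.202]
eef_rot: [-179.9, 0.0, -90.6]
contact_force: [1.1, -0.3, 0.7]
gripper_width: 0.0684
gripper_force: 0.0
scene [312.0, 215.0] top 0.075 [0.432, -0.0054] [0.015, 0.007]
scene [451.0, 222.0] top 0.101 [0.4632, 0.3175] [0.02, 0.024]
scene [198.0, 236.0] top 0.062 [0.4932, -0.2717] [0.027, 0.025]
scene [457.0, 286.0] top 0.092 [0.6472, 0.3115] [0.029, 0.027]
scene [417.0, 288.0] top 0.073 [0.6468, 0.2277] [0.028, 0.028]
side [289.0, 179.0] top 0.092 [0.6411, 0.3117] [0.026, 0.031]
side [307.0, 196.0] top 0.073 [0.6396, 0.2267] [0.029, 0.028]
side [233.0, 207.0] top 0.101 [0.4514, 0.3163] [0.028, 0.029]
side [236.0, 234.0] top 0.082 [0.4018, 0.2341] [0.025, 0.029]
side [301.0, 286.0] top 0.074 [0.4238, -0.01] [0.011, 0.009]
side [401.0, 342.0] top 0.062 [0.4901, -0.2716] [0.029, 0.028]
89.0
32 rows: [0.783, 0.232, 0.005, -0.003, 0.001, 0.0]
```

```bash
python3 -m pendant '[[[0.6,0.23,-0.1,0,0,0,1],[0.8,0.235,-0.1,0,0,0,1],[0.8,0.235,0,0,0,0,1],[0.8,0.235,0,0,0,0,1],[0.8,0.235,0,0,0,0,1],[0.8,0.235,0,0,0,0,1],[0.8,0.235,0,0,0,0,1],[0.8,0.235,0,0,0,0,1]]]' >/dev/null
python3 -m pendant '[[[0.8,0.235,0,0,0,0,1],[0.8,0.235,0,0,0,0,1],[0.8,0.235,0,0,0,0,1],[0.8,0.235,0,0,0,0,1],[0.8,0.235,0,0,0,0,1],[0.8,0.235,0,0,0,0,1],[0.8,0.235,0,0,0,0,1],[0.8,0.235,0,0,0,0,1]]]' >/dev/null
python3 -m pendant '[[[0.8,0.235,0,0,0,0,1],[0.8,0.235,0,0,0,0,1],[0.8,0.235,0,0,0,0,1],[0.8,0.235,0,0,0,0,1],[0.8,0.235,0,0,0,0,1],[0.8,0.235,0,0,0,0,1],[0.8,0.235,0,0,0,0,1],[0.8,0.235,0,0,0,0,1]]]' >/dev/null
python3 -m pendant '[[[0.8,0.235,0,0,0,0,1],[0.8,0.235,0,0,0,0,1],[0.8,0.235,0,0,0,0,1],[0.8,0.235,0,0,0,0,1],[0.8,0.235,0,0,0,0,1],[0.8,0.235,0,0,0,0,1],[0.8,0.235,0,0,0,0,1],[0.5,0.1,0,0,0,0,1]]]' >/dev/null
python3 -m pendant '[[[0,0,0,0,0,0,1],[0,0,0,0,0,0,1],[0,0,0,0,0,0,1],[0,0,0,0,0,0,1],[0,0,0,0,0,0,1],[0,0,0,0,0,0,1],[0,0,0,0,0,0,1],[0,0,0,0,0,0,1]]]'
python3 ws.py 60 .052 10
```

```text
time_s: 93.0
tcp_pos: [0.4916, -0.2742, 0.2037]
eef_rot: [180.0, -0.0, -90.6]
contact_force: [-0.2, -0.4, -0.4]
gripper_width: 0.0876
gripper_force: 0.0
px [322. 235.] [304 216  38  38 690] z 0.0604 bbox [ 0.4922 -0.274 ] [0.0275 0.0277] circle [ 0.4924 -0.2739] 0.0139
10 rows: [-0.002, -0.004, 0.759, 0.0, -0.0, 0.001]
```

```bash
python3 -m pendant '[[[0,-0.04,0.8,0,0,0,1],[0,0,0.8,0,0,0,1],[0,0,0.8,0,0,0,1],[0,0,0.8,0,0,0,1],[0,0,0.8,0,0,0,1],[0,0,0.8,0,0,0,1],[0,0,0.8,0,0,0,1],[0,0,0.8,0,0,0,1]]]' 25 >/dev/null
python3 -m pendant '[[[0,0,0.8,0,0,0,1],[0,0,0.38,0,0,0,1],[0,0,0,0,0,0,1],[0,0,0,0,0,0,-1],[0,0,0,0,0,0,-1],[0,0,0,0,0,0,-1],[0,0,0,0,0,0,-1],[0,0,0,0,0,0,-1]]]'
python3 -m pendant '[[[0,0,0,0,0,0,-1],[0,0,0,0,0,0,-1],[0,0,0,0,0,0,-1],[0,0,0,0,0,0,-1],[0,0,-0.3,0,0,0,-1],[0,0,-0.5,0,0,0,-1],[0,0,-0.8,0,0,0,-1],[0,0,-0.8,0,0,0,-1]]]'
python3 -m pendant '[[[0,0,-0.8,0,0,0,-1],[0,0,-0.8,0,0,0,-1],[0,0,-0.8,0,0,0,-1],[0,0,-0.4,0,0,0,-1],[0,0,0,0,0,0,-1],[0,0,0,0,0,0,-1],[0,0,0,0,0,0,-1],[0,0,0,0,0,0,-1]]]'
python3 plan.py .4275 -.0086 .155 -90.65 16
```

```text
time_s: 94.65
tcp_pos: [0.4925, -0.2744, 0.0525]
eef_rot: [-180.0, -0.0, -90.6]
contact_force: [0.5, 0.3, -0.7]
gripper_width: 0.0531
gripper_force: 0.0
time_s: 95.45
tcp_pos: [0.4922, -0.2743, 0.1012]
eef_rot: [180.0, 0.0, -90.6]
contact_force: [1.0, -0.1, -1.1]
gripper_width: 0.0284
gripper_force: 25.0
time_s: 96.25
tcp_pos: [0.4919, -0.2742, 0.1553]
eef_rot: [179.9, 0.0, -90.6]
contact_force: [0.2, 0.1, -1.4]
gripper_width: 0.028
gripper_force: 25.0
16 rows: [-0.828, 0.21, 0.001, 0.001, 0.0, 0.0]
```

```bash
python3 -m pendant '[[[-0.828,0.21,0,0,0,0,-1],[-0.828,0.21,0,0,0,0,-1],[-0.828,0.21,0,0,0,0,-1],[-0.828,0.21,0,0,0,0,-1],[-0.828,0.21,0,0,0,0,-1],[-0.828,0.21,0,0,0,0,-1],[-0.828,0.21,0,0,0,0,-1],[-0.828,0.21,0,0,0,0,-1]]]' >/dev/null
python3 -m pendant '[[[-0.828,0.21,0,0,0,0,-1],[-0.828,0.21,0,0,0,0,-1],[-0.828,0.21,0,0,0,0,-1],[-0.828,0.21,0,0,0,0,-1],[-0.828,0.21,0,0,0,0,-1],[-0.828,0.21,0,0,0,0,-1],[-0.828,0.21,0,0,0,0,-1],[-0.828,0.21,0,0,0,0,-1]]]' >/dev/null
python3 -m pendant '[[[0,0,0.2,0,0,0,-1],[0,0,0.3,0,0,0,-1],[0,0,0.15,0,0,0,-1],[0,0,0,0,0,0,-1],[0,0,0,0,0,0,-1],[0,0,0,0,0,0,-1],[0,0,0,0,0,0,-1],[0,0,0,0,0,0,-1]]]'
python3 plan.py .4275 -.0086 .111 -90.65 7
```

```text
time_s: 98.65
tcp_pos: [0.4281, -0.0087, 0.1432]
eef_rot: [-180.0, 0.0, -90.6]
contact_force: [0.1, -0.5, -1.7]
gripper_width: 0.0281
gripper_force: 25.0
7 rows: [-0.001, 0.004, 0.23, -0.001, 0.0, 0.0]
```

```bash
python3 -m pendant '[[[0,0.028,0.23,0,0,0,-1],[0,0,0.23,0,0,0,-1],[0,0,0.23,0,0,0,-1],[0,0,0.23,0,0,0,-1],[0,0,0.23,0,0,0,-1],[0,0,0.23,0,0,0,-1],[0,0,0.23,0,0,0,-1],[0,0,0,0,0,0,-1]]]'
python3 -m pendant '[[[0,0,0.1,0,0,0,-1],[0,0,0.1,0,0,0,-1],[0,0,0.1,0,0,0,-1],[0,0,0.1,0,0,0,-1],[0,0,0.1,0,0,0,-1],[0,0,0.02,0,0,0,-1],[0,0,0,0,0,0,-1],[0,0,0,0,0,0,-1]]]'
```

```text
time_s: 99.45
tcp_pos: [0.427, -0.0088, 0.1102]
eef_rot: [179.9, -0.0, -90.6]
contact_force: [-0.6, 0.5, -0.7]
gripper_width: 0.0282
gripper_force: 25.0
time_s: 100.25
tcp_pos: [0.4275, -0.0086, 0.1006]
eef_rot: [-180.0, 0.0, -90.6]
contact_force: [-1.0, 0.1, -2.0]
gripper_width: 0.0284
gripper_force: 25.0
```

```bash
python3 -m pendant '[[[0,0,0.15,0,0,0,-1],[0,0,0.15,0,0,0,-1],[0,0,0.1,0,0,0,-1],[0,0,0.1,0,0,0,-1],[0,0,0.08,0,0,0,-1],[0,0,0.07,0,0,0,-1],[0,0,0.04,0,0,0,-1],[0,0,0,0,0,0,-1]]]'
python3 -m pendant '[[[0,0,-0.2,0,0,0,-1],[0,0,-0.4,0,0,0,-1],[0,0,-0.6,0,0,0,-1],[0,0,-0.8,0,0,0,-1],[0,0,-0.8,0,0,0,-1],[0,0,-0.8,0,0,0,-1],[0,0,-0.4,0,0,0,-1],[0,0,0,0,0,0,-1]]]'
python3 plan.py .565 .243 .09 -90.65 24
```

```text
time_s: 101.05
tcp_pos: [0.4274, -0.0087, 0.0871]
eef_rot: [180.0, -0.0, -90.6]
contact_force: [-2.6, -0.7, 5.0]
gripper_width: 0.0281
gripper_force: 25.0
time_s: 101.85
tcp_pos: [0.4281, -0.0084, 0.168]
eef_rot: [-179.9, 0.1, -90.6]
contact_force: [0.0, 0.5, -1.7]
gripper_width: 0.0281
gripper_force: 25.0
24 rows: [-0.527, -0.279, 0.163, -0.002, 0.001, 0.0]
```

```bash
python3 -m pendant '[[[-0.527,-0.279,0,0,0,0,-1],[-0.527,-0.279,0,0,0,0,-1],[-0.527,-0.279,0,0,0,0,-1],[-0.527,-0.279,0,0,0,0,-1],[-0.527,-0.279,0,0,0,0,-1],[-0.527,-0.279,0,0,0,0,-1],[-0.527,-0.279,0,0,0,0,-1],[-0.527,-0.279,0,0,0,0,-1]]]' >/dev/null
python3 -m pendant '[[[-0.527,-0.279,0.2,0,0,0,-1],[-0.527,-0.279,0.2,0,0,0,-1],[-0.527,-0.279,0.2,0,0,0,-1],[-0.527,-0.279,0.2,0,0,0,-1],[-0.527,-0.279,0.2,0,0,0,-1],[-0.527,-0.279,0.2,0,0,0,-1],[-0.527,-0.279,0.2,0,0,0,-1],[-0.527,-0.279,0.2,0,0,0,-1]]]' >/dev/null
python3 -m pendant '[[[-0.527,-0.279,0.2,0,0,0,-1],[-0.527,-0.279,0.2,0,0,0,-1],[-0.527,-0.279,0.2,0,0,0,-1],[-0.527,-0.279,0.2,0,0,0,-1],[-0.527,-0.279,0.2,0,0,0,-1],[-0.527,-0.279,0.2,0,0,0,-1],[-0.527,-0.279,0.2,0,0,0,-1],[-0.527,-0.279,0.2,0,0,0,-1]]]' >/dev/null
python3 -m pendant '[[[0,0,0.4,0,0,0,-1],[0,0,0.4,0,0,0,-1],[0,0,0.3,0,0,0,-1],[0,0,0.2,0,0,0,-1],[0,0,0,0,0,0,-1],[0,0,0,0,0,0,-1],[0,0,0,0,0,0,-1],[0,0,0,0,0,0,-1]]]'
```

```text
time_s: 105.05
tcp_pos: [0.5643, 0.2429, 0.0771]
eef_rot: [-180.0, 0.0, -90.6]
contact_force: [-0.1, -0.2, -1.8]
gripper_width: 0.0282
gripper_force: 25.0
```

```bash
python3 -m pendant '[[[0,0,0.3,0,0,0,-1],[0,0,0.3,0,0,0,-1],[0,0,0.3,0,0,0,-1],[0,0,0.15,0,0,0,-1],[0,0,0.12,0,0,0,-1],[0,0,0.07,0,0,0,-1],[0,0,0.02,0,0,0,-1],[0,0,0,0,0,0,-1]]]'
python3 -m pendant '[[[0,0,0.01,0,0,0,-1],[0,0,0,0,0,0,-1],[0,0,0,0,0,0,-1],[0,0,0,0,0,0,0.14],[0,0,0,0,0,0,0.14],[0,0,0,0,0,0,0.14],[0,0,0,0,0,0,0.14],[0,0,0,0,0,0,0.14]]]'
python3 -m pendant '[[[0,0,-0.3,0,0,0,0.14],[0,0,-0.6,0,0,0,0.14],[0,0,-1,0,0,0,0.14],[0,0,-1,0,0,0,0.14],[0,0,-1,0,0,0,0.14],[0,0,-1,0,0,0,0.14],[0,0,-1,0,0,0,0.14],[0,0,-1,0,0,0,0.14]]]'
python3 -m pendant '[[[0.8,0,0,0,0,0,0.14],[0.8,0,0,0,0,0,0.14],[0.8,0,0,0,0,0,0.14],[0.8,0,0,0,0,0,0.14],[0.8,0,0,0,0,0,0.14],[0.8,0,0,0,0,0,0.14],[0.8,0,0,0,0,0,0.14],[0.8,0,0,0,0,0,0.14]]]' >/dev/null
python3 -m pendant '[[[0.8,0,0,0,0,0,0.14],[0.8,0,0,0,0,0,0.14],[0.8,0,0,0,0,0,0.14],[0.8,0,0,0,0,0,0.14],[0,0,0,0,0,0,0.14],[0,0,0,0,0,0,0.14],[0,0,0,0,0,0,0.14],[0,0,0,0,0,0,0.14]]]' >/dev/null
python3 look.py f
python3 - <<'E'
import numpy as np,cv2
a=np.load("scene_f.npz")["frame"][180:345,270:540];b=np.load("side_f.npz")["frame"][150:340,170:430]
cv2.imwrite("pics/f.png",np.vstack([cv2.resize(a,(490,300),interpolation=2),cv2.resize(b,(490,300),interpolation=2)]))
E
```

```text
time_s: 105.85
tcp_pos: [0.564, 0.2427, 0.0521]
eef_rot: [-180.0, -0.0, -90.6]
contact_force: [-3.4, -0.5, 4.8]
gripper_width: 0.028
gripper_force: 25.0
time_s: 106.65
tcp_pos: [0.5642, 0.2429, 0.0512]
eef_rot: [-180.0, -0.0, -90.6]
contact_force: [-0.2, 0.4, 0.7]
gripper_width: 0.0499
gripper_force: 0.0
time_s: 107.45
tcp_pos: [0.5642, 0.2429, 0.1915]
eef_rot: [-179.9, 0.0, -90.6]
contact_force: [0.9, 0.2, 0.1]
gripper_width: 0.0502
gripper_force: 0.0
scene [413.0, 208.0] top 0.082 [0.4085, 0.2351] [0.032, 0.027]
scene [450.0, 220.0] top 0.102 [0.4558, 0.3165] [0.032, 0.026]
scene [311.0, 215.0] top 0.074 [0.434, -0.0076] [0.012, 0.007]
scene [422.0, 261.0] top 0.063 [0.5653, 0.2444] [0.029, 0.027]
scene [457.0, 286.0] top 0.092 [0.6467, 0.3121] [0.03, 0.027]
scene [417.0, 288.0] top 0.073 [0.6466, 0.2279] [0.027, 0.028]
side [288.0, 178.0] top 0.092 [0.6418, 0.3093] [0.029, 0.031]
side [233.0, 207.0] top 0.102 [0.4521, 0.3155] [0.026, 0.033]
side [281.0, 208.0] top 0.063 [0.5604, 0.2431] [0.028, 0.027]
side [236.0, 235.0] top 0.083 [0.4028, 0.2345] [0.027, 0.028]
side [301.0, 286.0] top 0.073 [0.4249, -0.0091] [0.013, 0.012]
109.15
```

View pics/f.png

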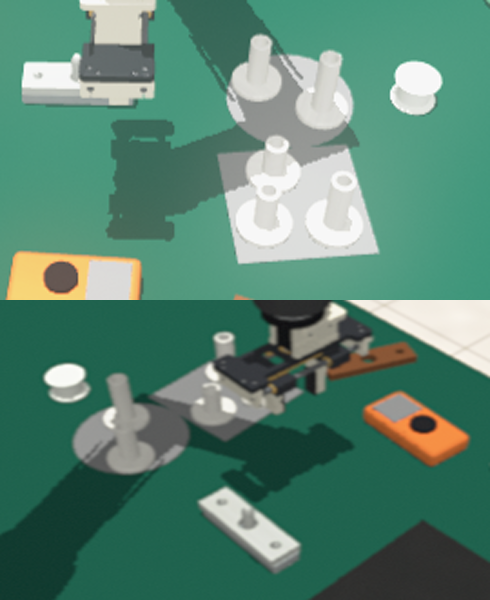

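All five sleeves stand on their mats and the plate is flush, with the bystanders unmoved. The 80 on the round mat, at (255,80) in the top view, has its flange very near the mat's rim. I'll shift it inward by about 13 mm.

```bash
python3 plan.py .4058 .233 .19 -90.65 16
```

```text
16 rows: [-0.563, 0.494, -0.002, 0.0, 0.0, 0.001]
```

```bash
python3 -m pendant '[[[-0.563,0.494,0,0,0,0,0.3],[-0.563,0.494,0,0,0,0,0.3],[-0.563,0.494,0,0,0,0,0.3],[-0.563,0.494,0,0,0,0,0.3],[-0.563,0.494,0,0,0,0,0.3],[-0.563,0.494,0,0,0,0,0.3],[-0.563,0.494,0,0,0,0,0.3],[-0.563,0.494,0,0,0,0,0.3]]]' >/dev/null
python3 -m pendant '[[[-0.563,0.494,0,0,0,0,0.3],[-0.563,0.494,0,0,0,0,0.3],[-0.563,0.494,0,0,0,0,0.3],[-0.563,0.494,0,0,0,0,0.3],[-0.563,0.494,0,0,0,0,0.3],[-0.563,0.494,0,0,0,0,0.3],[-0.563,0.494,0,0,0,0,0.3],[-0.563,0.494,0,0,0,0,0.3]]]' >/dev/null
python3 -m pendant '[[[0,0,0,0,0,0,0.3],[0,0,0,0,0,0,0.3],[0,0,0,0,0,0,0.3],[0,0,0,0,0,0,0.3],[0,0,0,0,0,0,0.3],[0,0,0,0,0,0,0.3],[0,0,0,0,0,0,0.3],[0,0,0,0,0,0,0.3]]]'
python3 ws.py 80 .058 10
```

```text
time_s: 111.55
tcp_pos: [0.406, 0.2326, 0.1893]
eef_rot: [180.0, -0.0, -90.6]
contact_force: [0.3, 0.9, 0.4]
gripper_width: 0.0572
gripper_force: 0.0
px [325. 247.] [304 226  43  43 897] z 0.0804 bbox [0.4049 0.2333] [0.0276 0.0282] circle [0.405  0.2331] 0.0139
10 rows: [-0.002, 0.005, 0.656, 0.0, -0.0, 0.0]
```

```bash
python3 -m pendant '[[[0,0.03,0.8,0,0,0,0.3],[0,0,0.8,0,0,0,0.3],[0,0,0.8,0,0,0,0.3],[0,0,0.8,0,0,0,0.3],[0,0,0.8,0,0,0,0.3],[0,0,0.8,0,0,0,0.3],[0,0,0.8,0,0,0,0.3],[0,0,0.8,0,0,0,0.3]]]' 25 
python3 -m pendant '[[[0,0,0.15,0,0,0,0.3],[0,0,0,0,0,0,0.3],[0,0,0,0,0,0,-1],[0,0,0,0,0,0,-1],[0,0,0,0,0,0,-1],[0,0,0,0,0,0,-1],[0,0,0,0,0,0,-1],[0,0,0,0,0,0,-1]]]'
python3 -m pendant '[[[0,0,-0.1,0,0,0,-1],[0,0,-0.3,0,0,0,-1],[-0.3,-0.17,0,0,0,0,-1],[-0.35,-0.2,0,0,0,0,-1],[0,0,0,0,0,0,-1],[0,0,0.2,0,0,0,-1],[0,0,0.15,0,0,0,-1],[0,0,0,0,0,0,-1]]]'
python3 -m pendant '[[[0,0,0.04,0,0,0,-1],[0,0,0.02,0,0,0,-1],[0,0,0,0,0,0,-1],[0,0,0,0,0,0,0.14],[0,0,0,0,0,0,0.14],[0,0,0,0,0,0,0.14],[0,0,0,0,0,0,0.14],[0,0,0,0,0,0,0.14]]]'
python3 -m pendant '[[[0,0,-0.3,0,0,0,0.14],[0,0,-0.6,0,0,0,0.14],[0,0,-1,0,0,0,0.14],[0,0,-1,0,0,0,0.14],[0,0,-1,0,0,0,0.14],[0,0,-1,0,0,0,0.14],[0,0,-1,0,0,0,0.14],[0,0,-1,0,0,0,0.14]]]'
python3 -m pendant '[[[0.8,0,0,0,0,0,0.14],[0.8,0,0,0,0,0,0.14],[0.8,0,0,0,0,0,0.14],[0.8,0,0,0,0,0,0.14],[0.8,-0.5,0,0,0,0,0.14],[0.8,-0.5,0,0,0,0,0.14],[0.8,-0.5,0,0,0,0,0.14],[0.8,-0.5,0,0,0,0,0.14]]]'
python3 look.py g
python3 - <<'E'
import numpy as np,cv2
a=np.load("scene_g.npz")["frame"][180:345,270:540];b=np.load("side_g.npz")["frame"][150:340,170:430]
cv2.imwrite("pics/g.png",np.vstack([cv2.resize(a,(490,300),interpolation=2),cv2.resize(b,(490,300),interpolation=2)]))
E
```

```text
time_s: 112.4
tcp_pos: [0.4054, 0.2328, 0.0608]
eef_rot: [-180.0, 0.0, -90.6]
contact_force: [0.1, 0.7, -0.2]
gripper_width: 0.0572
gripper_force: 0.0
time_s: 113.2
tcp_pos: [0.4055, 0.2329, 0.0587]
eef_rot: [-180.0, 0.0, -90.6]
contact_force: [-1.1, -0.6, 3.9]
gripper_width: 0.0281
gripper_force: 25.0
time_s: 114.0
tcp_pos: [0.4126, 0.2453, 0.0588]
eef_rot: [180.0, -0.0, -90.6]
contact_force: [0.5, -0.4, -1.4]
gripper_width: 0.0281
gripper_force: 25.0
time_s: 114.8
tcp_pos: [0.4128, 0.2456, 0.058]
eef_rot: [180.0, -0.0, -90.6]
contact_force: [0.0, 0.1, 0.1]
gripper_width: 0.0497
gripper_force: 0.0
time_s: 115.6
tcp_pos: [0.4127, 0.2455, 0.1974]
eef_rot: [-180.0, 0.0, -90.6]
contact_force: [0.9, -0.4, 0.5]
gripper_width: 0.05
gripper_force: 0.0
time_s: 116.4
tcp_pos: [0.4514, 0.1153, 0.1957]
eef_rot: [180.0, -0.0, -90.7]
contact_force: [0.2, 0.5, -0.2]
gripper_width: 0.0498
gripper_force: 0.0
scene [418.0, 210.0] top 0.082 [0.4168, 0.2463] [0.034, 0.027]
scene [450.0, 220.0] top 0.102 [0.4566, 0.3165] [0.03, 0.026]
scene [312.0, 215.0] top 0.076 [0.4318, -0.0074] [0.009, 0.007]
scene [422.0, 261.0] top 0.063 [0.5657, 0.244] [0.028, 0.026]
scene [457.0, 286.0] top 0.092 [0.6476, 0.3113] [0.03, 0.027]
scene [417.0, 288.0] top 0.072 [0.6452, 0.2278] [0.03, 0.028]
side [307.0, 196.0] top 0.072 [0.6417, 0.2278] [0.028, 0.029]
side [232.0, 213.0] top 0.091 [0.4389, 0.3173] [0.002, 0.011]
side [235.0, 231.0] top 0.082 [0.409, 0.2442] [0.029, 0.027]
side [301.0, 286.0] top 0.073 [0.4254, -0.0083] [0.011, 0.01]
116.5
```

View pics/g.png

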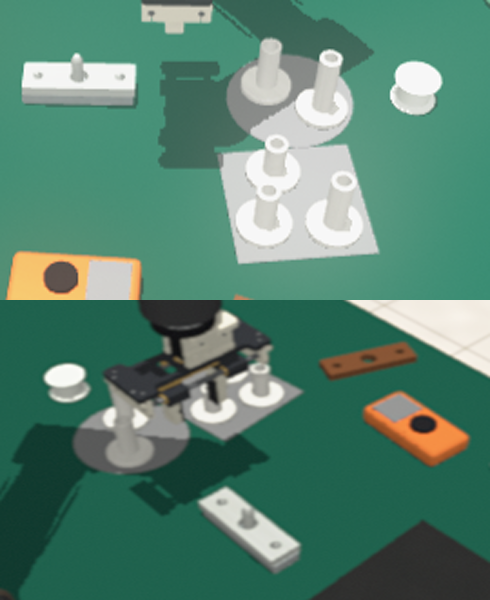

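The 80 and 100 now stand well inside the round mat, and the 90, 70 and 60 on the square mat. The plate is seated and the robot is clear of everything.

```bash
python3 -c "from plant import r;print(r.close_job())"
```

```text
the job is handed in; nothing more can be done
None
```

I seated the plate flush on the gauge and tried all five sleeves longest first: the 90, 70 and 60 slid right down and stand on the square mat, the 100 and 80 stuck part-way and stand on the round mat (I shifted the 80 about 15 mm inward afterwards). The job is handed in at about 117 s, no verdict came back, and the multimeter, screwdriver and solder spool were not touched.

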